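# Draw the bottom blank and lock it in the cut-off jig

## Task

Draw the bottom wooden blank level out of the mouth of the stack chute, so that the blanks above it stay in the chute and simply drop down one place. Set it down (do not drop it) flat in the channel of the cut-off jig, end home against the end stop, let go of it, and then swing the steel hold-down lever through its quarter turn to its end stop, so that its toe lies over the blank. Do not disturb the glue bottle, the jar or the try square.

Things in the scene. Friction and masses are not known exactly. Their poses are not given: they have to be found in the camera images.
- chute: fixed plywood stack chute, 215 x 115 x 84 mm high, four blanks lying flat in it one on another. Origin: centre of the blanks' space, at table level; x lengthwise, -x points out of the mouth; z up. Floor 20 mm above the table. Inside 195 x 49 mm (x -97.5 to 97.5), open at the top; back wall top and side posts 84 mm above the table
- chute_mouth (a point): centre of the mouth, on the floor's front edge (x -103.5 of the chute, 20 mm above the table); axes as the chute's. A steel gate plate 6 mm thick closes the mouth end from 43 to 80 mm above the table; only the bottom blank passes below it, straight out along -x. No floor in front of it: what sticks out overhangs the table freely
- blank: the bottom wooden blank, a bar 190 x 44 x 16 mm, about 0.09 kg; starts 20 mm above the table on the chute floor, with 55 to 66 mm of its end sticking out of the mouth. Origin at the centre of its underside; x along its length (its -x end is the one outside), y across, z up
- upper1: same size as blank; starts directly in the chute, on the bottom blank, underside 36 mm above the table. Origin at the centre of its underside; x along its length
- upper2: same size as blank; starts directly in the chute, on upper1, underside 52 mm above the table. Origin at the centre of its underside; x along its length
- upper3: same size as blank; starts directly in the chute, on top, underside 68 mm above the table. Origin at the centre of its underside; x along its length
- jig: fixed cut-off jig: plywood bed 152 x 135 mm, top 20 mm above the table. Origin at table level on the channel's centre line; x along the channel to the end stop, z up. Two rails 14 mm wide, 12 mm high, 56 mm apart inside (y -28 to 28), x -60 to 80; end stop face at x 80, 24 mm high above the bed. Bed ends at x -60, open: a blank that is home overhangs there by 50 mm
- jig_seat (a point): on the bed, where the centre of the blank's underside lies when the blank is home: 15 mm towards -x from the jig's origin, 20 mm above the table; axes as the jig's
- lever (a joint): hold-down lever on a vertical pivot. 0 rad: open, handle along the jig's +x, toe outside the channel; pi/2: end stop, handle along the jig's +y, the 60 mm toe across the channel 4 mm above a flat blank. Starts at 0 to 0.2; turns counter-clockwise seen from above; friction about 0.1 N m, no spring: stays where left
- lever_hinge (a point): the lever's pivot axis, on the underside of its bar, 40 mm above the table, at x +15, y +58 mm from the jig's origin. The flat steel bar is 18 mm wide and 12 mm thick (40 to 52 mm above the table)
- lever_knob (a point): top centre of the upright round black knob at the end of the lever's handle, 92 mm above the table, 90 mm from the pivot; knob 24 mm in diameter and 40 mm high (52 to 92 mm above the table)
- glue: bystander: white bottle, 60 mm in diameter, 160 mm high; origin at the centre of its underside
- jar: bystander: glass jar with steel lid, 72 mm in diameter, 85 mm high; origin at the centre of its underside
- square: bystander: try square lying flat, wooden stock 110 mm along its y, steel blade reaching 170 mm along its +x, 18 mm high; origin under the centre of the stock
There are look-alikes about, which are no part of the job. Leave any pink look-alike of the jig alone.

How it is judged (in metres and radians):
On the way, in this order (a step that is already met when the one before it is completed fails the run):
1. the bottom blank is drawn wholly out of the chute's mouth, the others still in it (x of blank in the frame of chute below -0.197 m and x of each of upper1, upper2, upper3 in the frame of chute above -0.012 m), for 0.05 s.
2. the blank is set down flat on the jig's bed in the channel while the fingers still hold it, lever open (z of blank in the frame of jig_seat between -0.003 and 0.003 m and y of blank in the frame of jig_seat between -0.009 and 0.009 m and angle between the x axis of blank and the x axis of jig, either way round below 0.12 rad and x of blank in the frame of jig_seat above -0.06 m and value of joint lever below 0.5 rad and contact force between the fingers and blank above 0.5 N), for 0.05 s.
3. the blank lies home against the end stop (within 6 mm), let go, lever still open (z of blank in the frame of jig_seat between -0.003 and 0.003 m and y of blank in the frame of jig_seat between -0.009 and 0.009 m and angle between the x axis of blank and the x axis of jig, either way round below 0.12 rad and x of blank in the frame of jig_seat between -0.006 and 0.004 m and contact force between the fingers and blank below 0.1 N and value of joint lever below 0.5 rad), for 0.1 s.
4. the lever is at its end stop (within about 5 degrees) (value of joint lever above 1.48 rad), for 0.1 s.
At the end, for the whole second after the job is handed in: The blank lies flat in the channel (3 mm of the bed, 9 mm of the centre line, 0.12 rad), at most 6 mm short of the end stop, released, at rest; lever past 1.48 rad; the other three blanks lie flat at rest in the chute, each one place (16 mm) lower (heights within 4 mm, 12 mm lengthwise) (z of blank in the frame of jig_seat between -0.003 and 0.003 m and y of blank in the frame of jig_seat between -0.009 and 0.009 m and angle between the x axis of blank and the x axis of jig, either way round below 0.12 rad and x of blank in the frame of jig_seat between -0.006 and 0.004 m and contact force between the fingers and blank below 0.1 N and value of joint lever above 1.48 rad and linear speed of each of blank, upper1, upper2, upper3 below 0.02 m/s and x of upper1 in the frame of chute between -0.012 and 0.012 m and z of upper1 in the frame of chute between 0.016 and 0.024 m and angle between each of upper1, upper2, upper3's own z axis and vertical below 0.06 rad and x of upper2 in the frame of chute between -0.012 and 0.012 m and z of upper2 in the frame of chute between 0.032 and 0.04 m and x of upper3 in the frame of chute between -0.012 and 0.012 m and z of upper3 in the frame of chute between 0.048 and 0.056 m); the robot touches nothing.
It fails at once if a blank above is pulled out of the mouth (20 mm) or raised more than 12 mm in the chute (x of any of upper1, upper2, upper3 in the frame of chute below -0.02 m or z of upper1 in the frame of chute above 0.048 m or z of upper2 in the frame of chute above 0.064 m or z of upper3 in the frame of chute above 0.08 m).
It fails at once if the glue bottle is moved more than 25 mm (distance of glue from where it was at the start of the episode above 0.025 m).
It fails at once if the jar is moved more than 25 mm (distance of jar from where it was at the start of the episode above 0.025 m).
It fails at once if the try square is moved more than 25 mm (distance of square from where it was at the start of the episode above 0.025 m).
It also fails if it takes over 64 s, if anything falls off the work surface, if the arm or the gripper's body presses on something with over 40 N, if the wrist force passes 120 N, or if a joint passes its speed limit or range.

## Robot

A 6-joint arm with a two-finger parallel gripper is mounted at the origin on the work surface. World frame = base frame: x ahead of the robot, y to its left, z up, the work surface at z = 0. Lengths are in mm, angles in rad, forces in N, time in s.
With the tool pointing down it reaches from about 350 to 775 mm from the base axis. Payload 7.3 kg.
Tool frame: the origin (TCP) lies at the very end of the fingers, on their centre line; the grasp point (between the pads) lies 19 mm behind it; x points along the fingers, y is the direction in which the jaws open and shut, and the axes are right-handed (so a half turn about x gives the same grasp; the last joint's range is limited). The gripper opens to 92 mm and grips with 3 to 60 N. Pads are 19 mm wide; open, the fingers measure 130 mm over their backs; the gripper's body (75 mm by 190 mm) begins 47 mm behind the grasp point.
Start: joints at [1.039, 0.342, 1.524, -0, 1.275, -0.146], TCP at [197.545, 486.437, 226.741] pointing down, gripper open.
Joint ranges: [-2.53, 2.53], [-0.77, 2.02], [0.04, 2.7], [-1, 4.14], [0.28, 2.66], [-3.11, 3.11]. Speed limits (rad/s): [2.57, 2.57, 3.14, 3.14, 3.14, 3.14].

## Interface

Orientations are given as [roll, pitch, yaw] about the fixed x, y, z axes, in that order (R = Rz(yaw) Ry(pitch) Rx(roll)).
In Python, from plant import sensors, capture, bot gives the robot as it stands.
- The arm moves only by the shell command python3 -m crank 'ROWS' [OPENING]. ROWS is JSON, a list of rows, each an object of numbers: "dx", "dy", "dz": the shift along the tool's x, y, z in cm; "spin": the turn about the tool's x in rad. A call has 1 to 20 rows; each row is the pose to reach, as a shift and turn from the pose commanded when the call began, along the tool's axes at that moment; what a row does not reach only later rows make up. A row lasts 1/12 s, in which the tool goes at most 41.7 mm and 7.16 degrees, less where a joint would pass 70% of its speed; a pose out of reach is approached as far as the arm can. A call with a gripper value outside its range is refused whole. OPENING is the opening in per cent of the stroke, from 0 (shut) to 100 (fully open), set as the call begins (- or left out, the last holds). The fingers move at their own pace and stop on an object; the grip force is fixed at half the most. Time passes only in rows, so rows that repeat a pose let the fingers close. It gives the time, the measured TCP pose, the force and the opening at its end, in the units of the state.
- sensors.get_obs(): the state, without advancing time (a new reading comes with each control period).
- capture(name): name is "side" or "top"; returns a dict with "frame" (384x512x3 uint8, blue, green, red), "vfov" (degrees; the focal length in pixels is half the picture's height over the tangent of half this angle, whatever the lens; pixels are square), "cx", "cy" (the principal point, pixels), "view" (4x4, takes a point from world to camera coordinates). Camera axes: x right, y down, z forward; pixel columns grow to the right and rows downward; lengths in mm; the calibration is good to about 2 mm. A picture is of the moment at which its call begins. There is no depth.
- bot.close_job(): hands the job in, once; it reports no verdict.
The state is a dict: "time": time; "joint_positions": joint angles; "dq": joint speeds; "tau": joint torques, N m; "tool_pos": TCP position; "tcp_rot": TCP orientation; "contact_force": force on the tool from outside, world axes, zero at the start; "moment": the same for the moment, N m; "grip_width": finger opening in mm.
Only numpy, scipy, OpenCV 4.12 (cv2) and the standard library are available. Lean on these libraries where they do the work, as an engineer would, in place of code of your own. Each camera call takes 0.05 s, during which the arm holds its last target.

## Working session

There is one attempt and no reset: what is moved stays moved. The work goes in short steps, Python scripts to look and compute and a shell command to move; the robot and the scene stay as the last step left them, time stands still between calls to the robot, and variables do not carry over. Pictures are saved under pics/ and viewed, and the job is handed in when it is done.

```bash
ls; mkdir -p pics; python3 - <<'E'
from plant import sensors, capture, bot
import cv2
print(sensors.get_obs())
for n in("side","top"):
    c=capture(n); cv2.imwrite(f"pics/{n}0.png",c["frame"]); print(n,c["vfov"],c["cx"],c["cy"],c["view"].tolist() if hasattr(c["view"],'tolist') else c["view"],[k for k in c])
E
```

```text
pics
{'time': 0.0, 'joint_positions': array([ 1.03902568e+00,  3.42722982e-01,  1.52503039e+00,  2.02006151e-05,
        1.27539640e+00, -1.46047392e-01]), 'dq': array([-0.00049432,  0.00081046,  0.00216038,  0.0021163 , -0.00168154,
        0.00030422]), 'tau': array([-4.25844119e-04, -4.31210804e+01, -2.44235641e+01,  7.17965886e-02,
        5.53358858e-02, -1.13602864e-04]), 'tool_pos': array([197.30581109, 486.06867348, 226.04016538]), 'tcp_rot': array([-1.72924839,  1.56923909, -2.11497754]), 'contact_force': array([-0.43291594, -0.84001919,  0.26513829]), 'moment': array([-0.06129009,  0.00243811,  0.03261869]), 'grip_width': 91.85758760628887}
side 50.261496382190984 251.33053894441798 196.73790786249748 [[-0.9468828435645069, -0.3215425689127911, -0.004822544987472567, 569.8180770789037], [-0.1788583798168354, 0.5390489957817696, -0.8230649185307087, 203.23861374954566], [0.26724999631897073, -0.7784834979134937, -0.567926828864319, 1081.1019009831232], [0.0, 0.0, 0.0, 1.0]] ['frame', 'vfov', 'cx', 'cy', 'view']
top 56.67078896869074 256.96813111801805 192.539899641491 [[0.0026685210625845444, -0.999995244526567, -0.0015459364767199514, -31.24558702877501], [-0.9922850462297063, -0.002456321717280708, -0.12395302946088446, 589.2317607050991], [0.12394864268820462, 0.0018647809181577817, -0.9922868821907701, 1216.2580089397745], [0.0, 0.0, 0.0, 1.0]] ['frame', 'vfov', 'cx', 'cy', 'view']
```

View pics/side0.png

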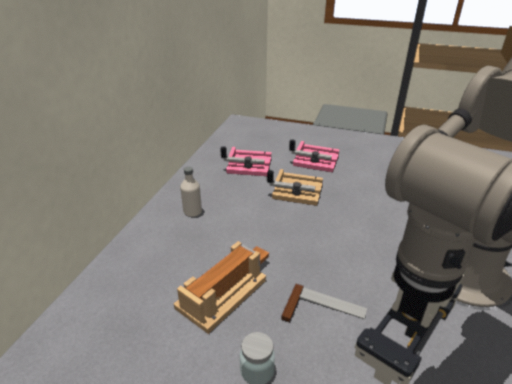

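View pics/top0.png

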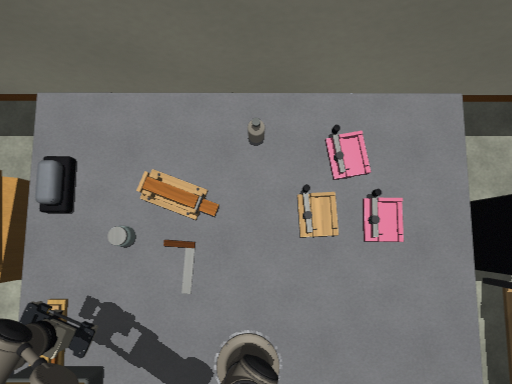

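```bash
cat > h.py <<'E'
import numpy as np, cv2
from plant import sensors, capture, bot
def K(c):
    h=c["frame"].shape[0]; f=h/2/np.tan(np.radians(c["vfov"])/2); return f
def proj(c,P):
    P=np.atleast_2d(P).astype(float); V=np.array(c["view"]); q=P@V[:3,:3].T+V[:3,3]; f=K(c)
    return np.c_[c["cx"]+f*q[:,0]/q[:,2], c["cy"]+f*q[:,1]/q[:,2]]
def ray(c,uv):
    V=np.array(c["view"]); R=V[:3,:3]; o=-R.T@V[:3,3]; f=K(c)
    d=R.T@np.array([(uv[0]-c["cx"])/f,(uv[1]-c["cy"])/f,1]); return o,d
def onz(c,uv,z):
    o,d=ray(c,uv); return o+d*(z-o[2])/d[2]
def crop(c,x0,y0,x1,y1,s,name):
    cv2.imwrite(name,cv2.resize(c["frame"][y0:y1,x0:x1],None,fx=s,fy=s,interpolation=cv2.INTER_CUBIC))
E
python3 - <<'E'
from h import *
t=capture("top"); s=capture("side")
print(proj(t,[[0,0,0]]),proj(s,[[0,0,0]]))
crop(t,120,155,230,230,7,"pics/t_chute.png")
crop(t,280,170,355,250,7,"pics/t_jig.png")
crop(s,165,235,285,330,6,"pics/s_chute.png")
crop(s,255,160,335,215,8,"pics/s_jig.png")
E
```

```text
[[247.82108678 365.03558793]] [[467.06312375 273.68385472]]
```

View pics/t_chute.png

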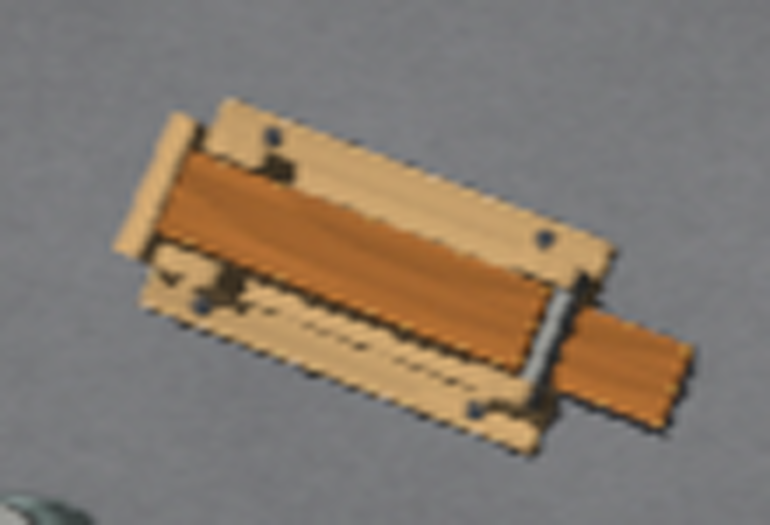

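View pics/t_jig.png

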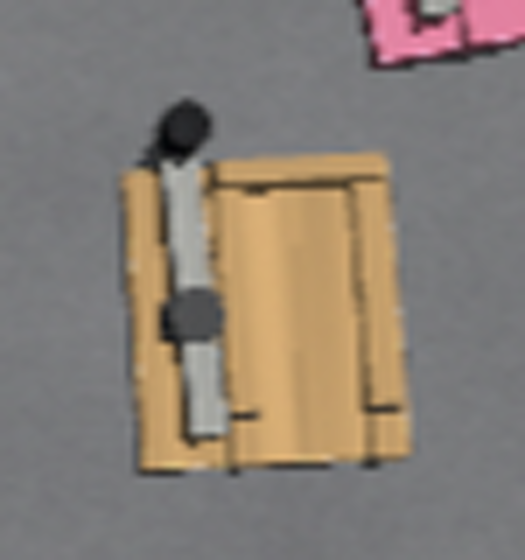

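View pics/s_chute.png

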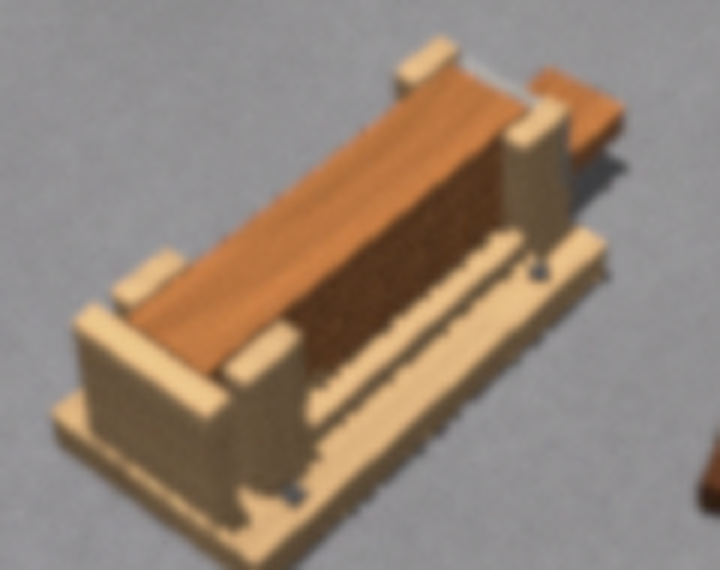

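View pics/s_jig.png

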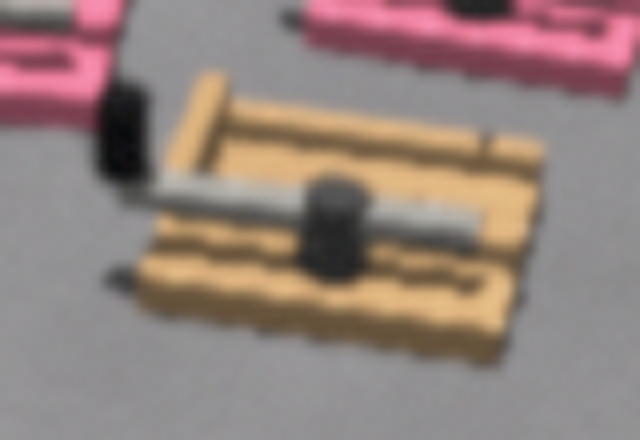

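The tan jig at top (318,215) is the job's jig. The pink ones at (347,155) and (384,219) are look-alikes. The chute is at (180,195), with the blank sticking out at (208,209). Next I'll measure with colour masks and line fits.

```bash
python3 - <<'E'
from h import *
t=capture("top"); s=capture("side")
S=8
def up(c,x0,y0,x1,y1):
    return cv2.resize(c["frame"][y0:y1,x0:x1],None,fx=S,fy=S,interpolation=cv2.INTER_CUBIC)
for c,boxes in((t,{"chute":(130,160,228,228),"jig":(285,175,352,245)}),(s,{"chute":(165,235,285,330),"jig":(255,160,335,215)})):
    nm="t" if c is t else "s"
    for k,b in boxes.items():
        im=up(c,*b); hsv=cv2.cvtColor(im,cv2.COLOR_BGR2HSV)
        if nm=="t" and k=="chute":
            for p in((190,200),(208,209)):
                pass
            print("blank bgr",c["frame"][208,209],"tan",c["frame"][180,185],hsv[(208-160)*S,(209-130)*S],hsv[(180-160)*S,(185-130)*S])
            m=((hsv[...,0]<14)&(hsv[...,1]>140)).astype(np.uint8)*255
        else:
            m=((hsv[...,0]<28)&(hsv[...,1]>90)).astype(np.uint8)*255
        cv2.imwrite(f"pics/m_{nm}_{k}.png",np.hstack([im,cv2.cvtColor(m,cv2.COLOR_GRAY2BGR)])[::2,::2])
        cs,_=cv2.findContours(m,cv2.RETR_EXTERNAL,cv2.CHAIN_APPROX_NONE)
        for q in sorted(cs,key=cv2.contourArea)[::-1][:3]:
            a=cv2.approxPolyDP(q,14,True)[:,0]
            print(nm,k,cv2.contourArea(q),((a+.5)/S-.5+[b[0],b[1]]).round(2).tolist())
E
```

```text
blank bgr [ 46 101 164] tan [128 126 124] [ 14 183 166] [106  22 127]
t chute 171.5 [[182.81, 193.81], [179.06, 196.19]]
t chute 147.5 [[217.94, 205.94], [215.56, 208.56]]
t chute 111.5 [[206.44, 205.56], [209.19, 206.19]]
t jig 86002.0 [[333.69, 191.81], [308.31, 194.19], [312.06, 225.94], [316.19, 228.94], [310.06, 232.31], [306.19, 231.94], [304.94, 219.56], [302.44, 217.06], [302.06, 194.31], [297.19, 195.06], [300.06, 236.69], [337.94, 233.94]]
s chute 271032.0 [[267.81, 251.81], [255.94, 246.06], [252.94, 248.44], [254.94, 251.31], [253.06, 253.06], [237.44, 241.69], [231.69, 246.31], [229.69, 252.81], [196.56, 278.44], [190.31, 278.06], [184.19, 282.81], [183.81, 287.06], [177.69, 288.19], [179.19, 298.94], [174.06, 303.19], [175.19, 307.81], [203.44, 329.44], [211.69, 329.44], [264.19, 280.56], [264.56, 275.19], [258.94, 271.56], [257.19, 257.06], [258.69, 255.94], [260.94, 262.81], [266.94, 256.81]]
s chute 1254.5 [[284.19, 308.94], [281.81, 317.81], [284.44, 319.44]]
s jig 55658.5 [[280.19, 169.69], [276.19, 179.94], [313.69, 184.81], [314.81, 190.94], [301.81, 190.06], [300.56, 193.44], [295.44, 194.94], [291.19, 192.31], [290.56, 188.44], [275.44, 186.44], [272.06, 193.94], [273.31, 197.56], [315.94, 203.94], [321.44, 178.19], [284.31, 172.94]]
```

View pics/m_t_chute.png

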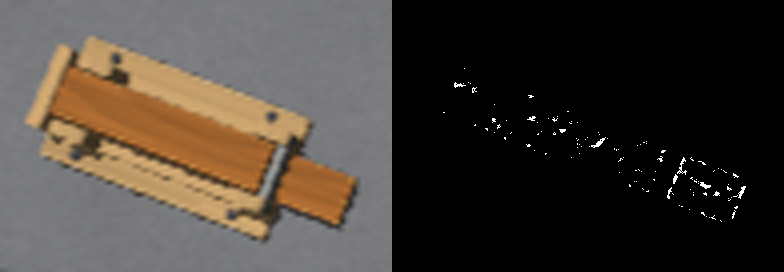

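View pics/m_t_jig.png

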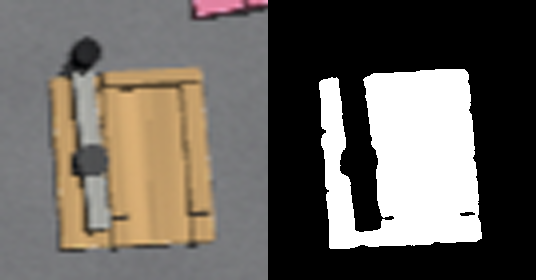

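```bash
python3 - <<'E'
from h import *
t=capture("top"); s=capture("side")
S=8
b=(130,160,228,228); im=cv2.resize(t["frame"][b[1]:b[3],b[0]:b[2]],None,fx=S,fy=S,interpolation=cv2.INTER_CUBIC)
hsv=cv2.cvtColor(im,cv2.COLOR_BGR2HSV)
m=((hsv[...,0]<18)&(hsv[...,1]>155)&(hsv[...,2]>95)).astype(np.uint8)*255
m=cv2.morphologyEx(m,cv2.MORPH_OPEN,np.ones((9,9),np.uint8))
cv2.imwrite("pics/m2.png",np.hstack([im,cv2.cvtColor(m,cv2.COLOR_GRAY2BGR)])[::2,::2])
cs,_=cv2.findContours(m,cv2.RETR_EXTERNAL,cv2.CHAIN_APPROX_NONE)
for q in sorted(cs,key=cv2.contourArea)[::-1][:2]:
    box=(cv2.boxPoints(cv2.minAreaRect(q))+.5)/S-.5+[b[0],b[1]]
    a=(cv2.approxPolyDP(q,14,True)[:,0]+.5)/S-.5+[b[0],b[1]]
    z=36 if box[:,0].mean()>200 else 84
    print(z,"px",box.round(1).tolist())
    W=np.array([onz(t,p,z)[:2] for p in box]); print("W",W.round(1).tolist(), W.mean(0).round(1))
    for i in range(4):
        e=W[(i+1)%4]-W[i]; print(np.linalg.norm(e).round(1),np.degrees(np.arctan2(e[1],e[0])).round(2))
    print("approx",[onz(t,p,z)[:2].round(1).tolist() for p in a])
print("jig")
for p,z in (((300.06,236.69),20),((297.19,195.06),20),((337.94,234.6),20),((333.69,191.81),44),((308.31,194.19),44)):
    print(p,onz(t,p,z).round(1))
E
```

```text
84 px [[141.5, 188.0], [146.4, 175.3], [198.5, 195.6], [193.6, 208.2]]
W [[598.1, 362.0], [641.7, 347.1], [572.6, 167.9], [529.6, 183.5]] [585.5 265.1]
46.1 -18.91
192.0 -111.09
45.7 160.04
191.2 69.01
approx [[635.6, 347.9], [596.0, 356.1], [534.4, 182.4], [573.0, 169.8]]
36 px [[197.7, 209.6], [202.4, 197.9], [218.5, 204.4], [213.8, 216.1]]
W [[528.6, 177.6], [569.8, 162.0], [547.1, 105.2], [506.1, 121.0]] [537.9 141.4]
44.1 -20.71
61.1 -111.73
44.0 158.97
60.9 68.37
approx [[567.6, 160.1], [528.0, 174.1], [510.2, 120.0], [547.4, 107.5]]
jig
(300.06, 236.69) [ 435.6 -181.4   20. ]
(297.19, 195.06) [ 582.7 -173.    20. ]
(337.94, 234.6) [ 443.2 -314.5   20. ]
(333.69, 191.81) [ 591.6 -298.1   44. ]
(308.31, 194.19) [ 583.  -209.2   44. ]
```

View pics/m2.png

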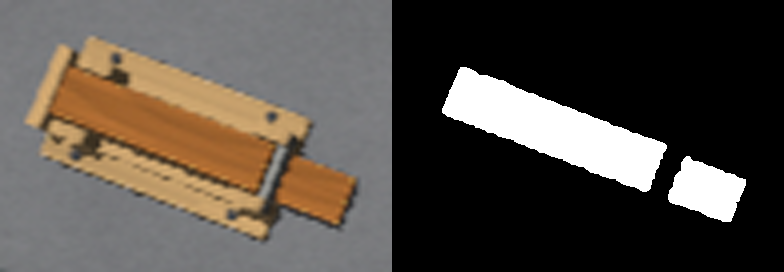

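```bash
python3 - <<'E'
from h import *
t=capture("top"); s=capture("side")
# sanity: project predicted corners into side
print("blank end corners side:",proj(s,[[547.1,105.2,36],[506.1,121,36]]).round(1).tolist(),"seen (267.8,251.8),(255.9,246.1)")
S=8
b=(285,175,352,245); im=cv2.resize(t["frame"][b[1]:b[3],b[0]:b[2]],None,fx=S,fy=S,interpolation=cv2.INTER_CUBIC)
hsv=cv2.cvtColor(im,cv2.COLOR_BGR2HSV)
m=((hsv[...,0]<28)&(hsv[...,1]>90)).astype(np.uint8)*255
m=cv2.morphologyEx(m,cv2.MORPH_CLOSE,np.ones((15,15),np.uint8))
q=max(cv2.findContours(m,cv2.RETR_EXTERNAL,cv2.CHAIN_APPROX_NONE)[0],key=cv2.contourArea)[:,0]
P=(q+.5)/S-.5+[b[0],b[1]]
def near(a,c,tol=1.2,trim=3):
    a=np.array(a);c=np.array(c);d=c-a;L=np.linalg.norm(d);d/=L;r=P-a
    k=(abs(r@[-d[1],d[0]])<tol)&(r@d>trim)&(r@d<L-trim);return P[k]
for n,a,c,z in(("left",(297.2,195),(300,236.7),20),("right",(333.7,191.8),(337.9,234),20),("front",(300,236.7),(337.9,234.2),20),("back",(308.3,194.2),(333.7,191.8),44)):
    pp=near(a,c); W=np.array([onz(t,p,z)[:2] for p in pp],np.float32)
    vx,vy,x,y=cv2.fitLine(W,cv2.DIST_HUBER,0,.01,.01).ravel()
    print(n,len(W),"pt",x.round(1),y.round(1),"ang",np.degrees(np.arctan2(vy,vx)).round(2))
# lever and knob
g=cv2.cvtColor(im,cv2.COLOR_BGR2GRAY)
dark=(g<45).astype(np.uint8)*255
cs=cv2.findContours(cv2.morphologyEx(dark,cv2.MORPH_OPEN,np.ones((11,11),np.uint8)),cv2.RETR_EXTERNAL,cv2.CHAIN_APPROX_NONE)[0]
for c in cs:
    (x,y),r=cv2.minEnclosingCircle(c);print("dark",((x+.5)/S-.5+b[0],(y+.5)/S-.5+b[1]),r/S,cv2.contourArea(c)/64)
cv2.imwrite("pics/jigbig.png",im)
E
```

```text
blank end corners side: [[257.8, 244.9], [270.5, 251.8]] seen (267.8,251.8),(255.9,246.1)
left 286 pt 492.1 -178.0 ang 3.18
right 290 pt 534.6 -309.3 ang 3.31
front 256 pt 439.2 -250.1 ang -86.82
back 157 pt 589.8 -253.5 ang -86.47
dark (305.125, 188.4375) 4.393277645111084 37.9296875
```

View pics/jigbig.png

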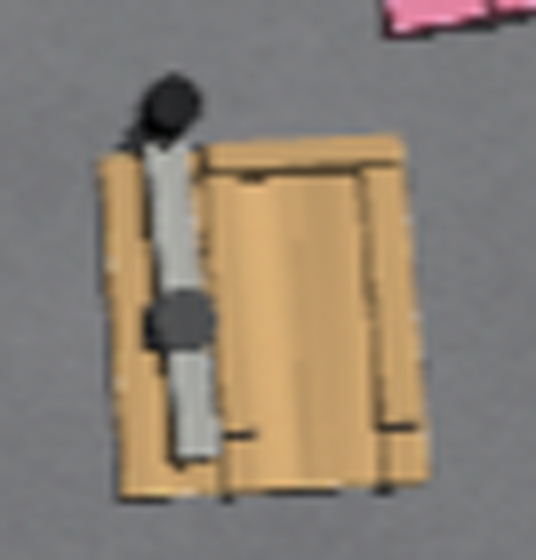

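```bash
python3 - <<'E'
from h import *
t=capture("top"); s=capture("side")
yaw=np.radians(3.2); u=np.array([np.cos(yaw),np.sin(yaw)]);n=np.array([-u[1],u[0]])
f=t["frame"]; g=cv2.cvtColor(f,cv2.COLOR_BGR2GRAY).astype(float)
o0=np.array([497.,-268.6])
# average profile across channel, at z=20..32, along jig x 0..50 and -55..-35
for z in (20,32):
  for xr in ((-5,70),(-58,-45)):
    ys=np.arange(-60,50,1.5); prof=[]
    for y in ys:
        pts=np.array([np.r_[o0+u*x+n*y,z] for x in np.linspace(*xr,25)]); p=proj(t,pts).astype(np.float32)
        prof.append(cv2.remap(g.astype(np.float32),p[:,:1],p[:,1:],cv2.INTER_CUBIC).mean())
    print(z,xr,[(float(a),int(b)) for a,b in zip(ys,prof)])
E
```

```text
20 (-5, 70) [(-60.0, 122), (-58.5, 121), (-57.0, 121), (-55.5, 121), (-54.0, 121), (-52.5, 121), (-51.0, 121), (-49.5, 120), (-48.0, 121), (-46.5, 127), (-45.0, 136), (-43.5, 147), (-42.0, 157), (-40.5, 164), (-39.0, 167), (-37.5, 166), (-36.0, 164), (-34.5, 163), (-33.0, 165), (-31.5, 166), (-30.0, 162), (-28.5, 151), (-27.0, 137), (-25.5, 126), (-24.0, 123), (-22.5, 132), (-21.0, 149), (-19.5, 164), (-18.0, 169), (-16.5, 168), (-15.0, 165), (-13.5, 163), (-12.0, 161), (-10.5, 160), (-9.0, 159), (-7.5, 158), (-6.0, 158), (-4.5, 158), (-3.0, 158), (-1.5, 159), (0.0, 159), (1.5, 160), (3.0, 160), (4.5, 160), (6.0, 160), (7.5, 160), (9.0, 162), (10.5, 164), (12.0, 167), (13.5, 171), (15.0, 174), (16.5, 176), (18.0, 178), (19.5, 180), (21.0, 180), (22.5, 180), (24.0, 180), (25.5, 179), (27.0, 178), (28.5, 176), (30.0, 173), (31.5, 170), (33.0, 167), (34.5, 165), (36.0, 163), (37.5, 164), (39.0, 166), (40.5, 164), (42.0, 155), (43.5, 141), (45.0, 127), (46.5, 116), (48.0, 114), (49.5, 121)]
20 (-58, -45) [(-60.0, 121), (-58.5, 121), (-57.0, 121), (-55.5, 122), (-54.0, 122), (-52.5, 123),
[... 2211 characters left out ...]
150), (-28.5, 154), (-27.0, 152), (-25.5, 139), (-24.0, 123), (-22.5, 113), (-21.0, 111), (-19.5, 120), (-18.0, 140), (-16.5, 158), (-15.0, 165), (-13.5, 163), (-12.0, 161), (-10.5, 159), (-9.0, 157), (-7.5, 155), (-6.0, 155), (-4.5, 155), (-3.0, 157), (-1.5, 158), (0.0, 159), (1.5, 159), (3.0, 158), (4.5, 156), (6.0, 155), (7.5, 153), (9.0, 151), (10.5, 149), (12.0, 150), (13.5, 151), (15.0, 154), (16.5, 156), (18.0, 158), (19.5, 160), (21.0, 160), (22.5, 160), (24.0, 159), (25.5, 158), (27.0, 157), (28.5, 158), (30.0, 158), (31.5, 158), (33.0, 156), (34.5, 154), (36.0, 151), (37.5, 149), (39.0, 149), (40.5, 151), (42.0, 154), (43.5, 148), (45.0, 134), (46.5, 121), (48.0, 114), (49.5, 118)]
```

```bash
cat >> h.py <<'E'
def fr(o,yawdeg):
    a=np.radians(yawdeg);u=np.array([np.cos(a),np.sin(a)]);n=np.array([-u[1],u[0]])
    return lambda x,y,z=0: np.r_[np.array(o)+u*x+n*y,z]
J=fr((499.3,-267.5),3.2); C=fr((585.5,265.1),68.9)
E
python3 - <<'E'
from h import *
s=capture("side");t=capture("top")
N={"bed front left top":(-60,93,20),"bed fl bottom":(-60,93,0),"bed back left":(92,93,20),"rail front right outer":(-60,-42,32),"stop back right":(92,-42,44),"stop front right":(80,-42,44),"hinge bar":(15,58,52)}
for k,v in N.items(): print(k,proj(s,J(*v)).round(1),proj(t,J(*v)).round(1))
im=cv2.resize(s["frame"][155:215,250:340],None,fx=8,fy=8,interpolation=cv2.INTER_CUBIC)
for v in N.values():
    p=proj(s,J(*v))[0]; cv2.circle(im,tuple(int(q) for q in ((p-[250,155]+.5)*8)),3,(255,0,0),-1)
cv2.imwrite("pics/sj.png",im)
im=cv2.resize(s["frame"][235:330,165:285],None,fx=6,fy=6,interpolation=cv2.INTER_CUBIC)
for v in ((-163,22,36),(-163,-22,36),(-163,-22,20),(-95,22,84),(95,22,84),(95,-22,84),(-95,-22,84)):
    p=proj(s,C(*v))[0]; cv2.circle(im,tuple(int(q) for q in ((p-[165,235]+.5)*6)),3,(255,0,0),-1)
cv2.imwrite("pics/sc.png",im)
o=sensors.get_obs()
from scipy.spatial.transform import Rotation as R
print(R.from_euler("xyz",o["tcp_rot"]).as_matrix().round(3))
E
```

```text
bed front left top [[318.  200.8]] [[299.1 237.1]]
bed fl bottom [[317.5 205.8]] [[298.4 237.1]]
bed back left [[272.2 193.9]] [[296.2 194.1]]
rail front right outer [[323.7 176.4]] [[338.2 235. ]]
stop back right [[281.1 167.7]] [[335.5 191.3]]
stop front right [[284.4 168.1]] [[335.7 194.7]]
hinge bar [[297.6 183.6]] [[308.8 214.6]]
[[ 0.     0.376  0.927]
 [ 0.     0.927 -0.376]
 [-1.     0.     0.   ]]
```

View pics/sj.png

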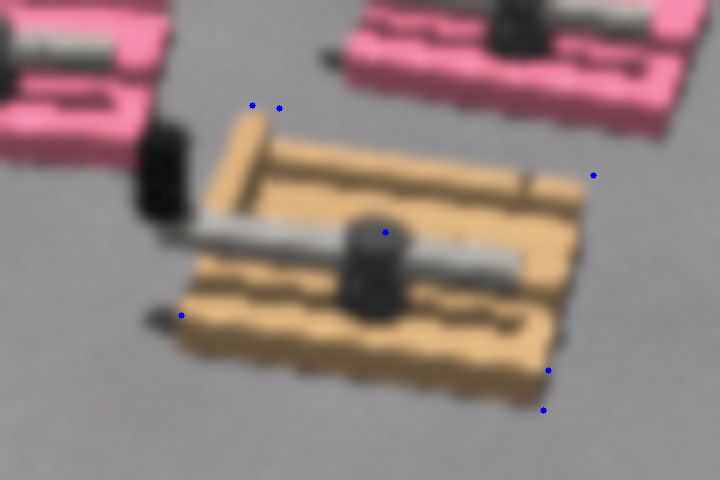

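View pics/sc.png

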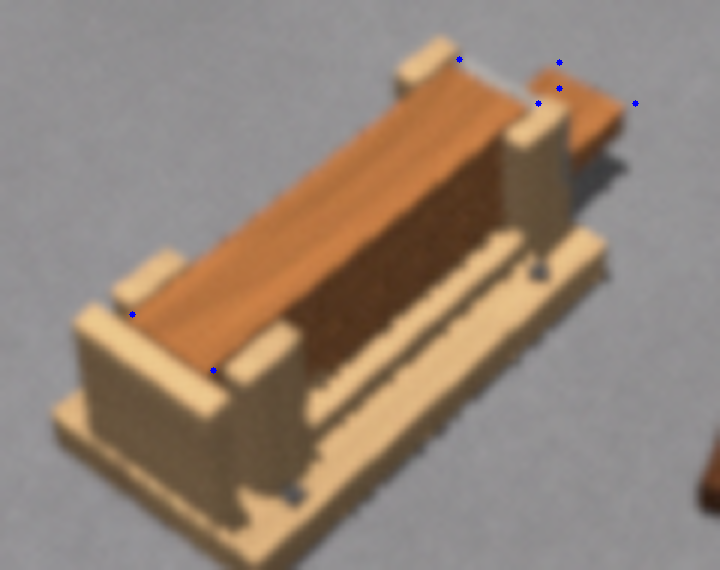

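```bash
python3 -m crank '[{"dy":-1,"dz":2,"spin":0.08},{"dy":-2.5,"dz":5,"spin":0.18},{"dy":-4,"dz":8.5,"spin":0.3},{"dy":-5.5,"dz":12,"spin":0.4},{"dy":-7,"dz":15,"spin":0.5},{"dy":-8.5,"dz":18,"spin":0.6},{"dy":-10,"dz":21,"spin":0.7},{"dy":-11.5,"dz":24,"spin":0.8},{"dy":-13,"dz":27,"spin":0.9},{"dy":-14.5,"dz":30,"spin":1.0},{"dy":-16,"dz":33.5,"spin":1.1},{"dy":-17.5,"dz":37,"spin":1.2},{"dy":-19,"dz":40,"spin":1.3},{"dy":-20,"dz":42.5,"spin":1.4},{"dy":-20.6,"dz":43.8,"spin":1.48},{"dy":-21,"dz":44.5,"spin":1.55},{"dy":-21,"dz":44.5,"spin":1.55},{"dx":5,"dy":-21,"dz":44.5,"spin":1.55},{"dx":8.5,"dy":-21,"dz":44.5,"spin":1.55},{"dx":8.5,"dy":-21,"dz":44.5,"spin":1.55}]' 100
python3 - <<'E'
from h import *
o=sensors.get_obs();print(o)
t=capture("top");s=capture("side")
p=o["tool_pos"];print(proj(t,p),proj(s,p), C(-151,0))
for c,n in((t,"t"),(s,"s")):
    q=proj(c,p)[0].astype(int); crop(c,q[0]-50,q[1]-40,q[0]+50,q[1]+40,8,f"pics/hov_{n}.png"); print(n,q)
E
```

```text
{'time': 0.7, 'joint_positions': array([ 1.03902229e+00,  3.41949218e-01,  1.52411103e+00, -1.39751348e-05,
        1.27541641e+00, -1.45992260e-01]), 'dq': array([ 0.00063963,  0.00011894, -0.00139353, -0.00081555, -0.00035039,
        0.00038906]), 'tau': array([ 1.43803827e-03, -4.31021047e+01, -2.44450217e+01,  7.21591478e-02,
        4.78895847e-02,  8.01315814e-07]), 'tool_pos': array([197.53247053, 486.42997606, 226.76302926]), 'tcp_rot': array([1.31004734, 1.57067956, 0.92426963]), 'contact_force': array([-0.7311001 ,  0.17948359, -0.39572737]), 'moment': array([ 0.00689519, -0.00468264, -0.00029074]), 'grip_width': 91.72553819938439}
[[ 75.72551147 319.99558578]] [[398.52431503 355.82388526]] [531.14048197 124.22401624   0.        ]
t [ 75 319]
s [398 355]invalid input at $[0]: expected keys dx, dy, dz, spin
```

```bash
python3 -m crank '[{"dx":0,"dy":-1,"dz":2,"spin":0.08},{"dx":0,"dy":-2.5,"dz":5,"spin":0.18},{"dx":0,"dy":-4,"dz":8.5,"spin":0.3},{"dx":0,"dy":-5.5,"dz":12,"spin":0.4},{"dx":0,"dy":-7,"dz":15,"spin":0.5},{"dx":0,"dy":-8.5,"dz":18,"spin":0.6},{"dx":0,"dy":-10,"dz":21,"spin":0.7},{"dx":0,"dy":-11.5,"dz":24,"spin":0.8},{"dx":0,"dy":-13,"dz":27,"spin":0.9},{"dx":0,"dy":-14.5,"dz":30,"spin":1.0},{"dx":0,"dy":-16,"dz":33.5,"spin":1.1},{"dx":0,"dy":-17.5,"dz":37,"spin":1.2},{"dx":0,"dy":-19,"dz":40,"spin":1.3},{"dx":0,"dy":-20,"dz":42.5,"spin":1.4},{"dx":0,"dy":-20.6,"dz":43.8,"spin":1.48},{"dx":0,"dy":-21,"dz":44.5,"spin":1.55},{"dx":0,"dy":-21,"dz":44.5,"spin":1.55},{"dx":4,"dy":-21,"dz":44.5,"spin":1.55},{"dx":7,"dy":-21,"dz":44.5,"spin":1.55},{"dx":8.5,"dy":-21,"dz":44.5,"spin":1.55}]' 100
cat > look.py <<'E'
from h import *
import sys
tag=sys.argv[1]; w=int(sys.argv[2]) if len(sys.argv)>2 else 50
o=sensors.get_obs()
for k in("time","joint_positions","tool_pos","contact_force","grip_width"):print(k,np.round(o[k],2))
from scipy.spatial.transform import Rotation as R
M=R.from_euler("xyz",o["tcp_rot"]).as_matrix();print("ty yaw",np.degrees(np.arctan2(M[1,1],M[0,1])).round(2),"tilt",M[2].round(4))
for n in("top","side"):
    c=capture(n);p=o["tool_pos"];f=proj(c,p)[0];q=f.astype(int);x0=min(max(q[0]-w,0),512-2*w);y0=min(max(q[1]-w*3//4,0),384-w*3//2)
    crop(c,x0,y0,x0+2*w,y0+w*3//2,400//w,f"pics/{tag}_{n}.png");print(n,"tcp px",f.round(1),"crop origin",x0,y0)
E
python3 look.py hov
```

```text
time: 2.47
tool_pos: [528.4, 124.8, 138.4]
tcp_rot: [-1.172, 1.566, -3.105]
contact_force: [-0.7, 0.7, -0.0]
grip_width: 91.8
time 2.47
joint_positions [0.09 0.46 1.6  0.   1.09 0.45]
tool_pos [528.44 124.79 138.42]
contact_force [-0.69  0.73 -0.02]
grip_width 91.79
ty yaw -20.75 tilt [-1.     -0.0046  0.0019]
top tcp px [208.8 207.3] crop origin 158 170
side tcp px [262.5 221. ] crop origin 212 184
```

View pics/hov_top.png

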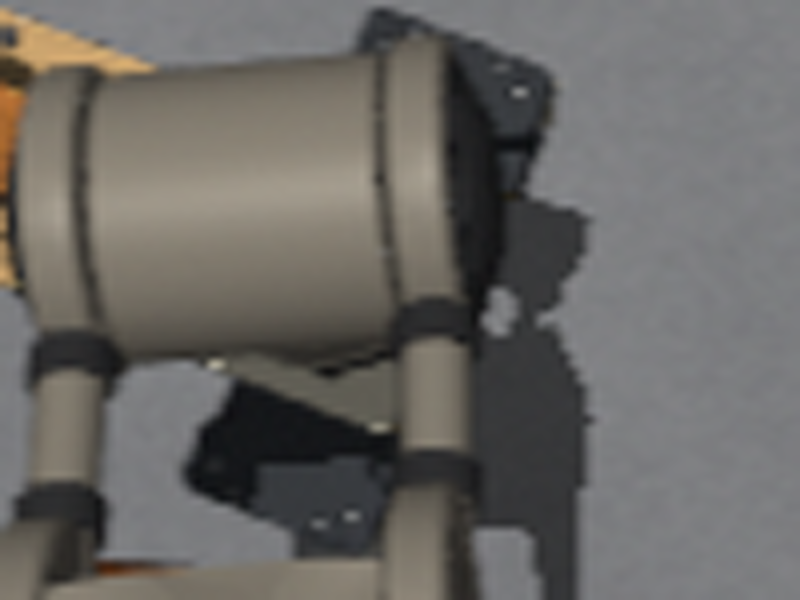

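View pics/hov_side.png

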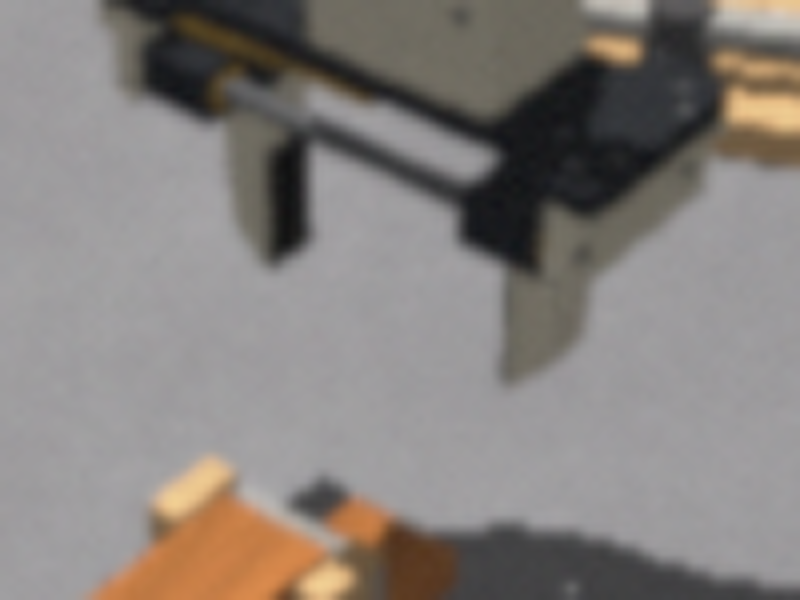

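```bash
python3 -m crank '[{"dx":0,"dy":0,"dz":0,"spin":0},{"dx":0,"dy":0,"dz":0,"spin":0},{"dx":0,"dy":0,"dz":0,"spin":0}]'; cat > to.py <<'E'
# work out shift in tool axes (cm) from current measured pose to world target x y z (mm) and jaw yaw deg
from h import *
import sys
from scipy.spatial.transform import Rotation as R
o=sensors.get_obs();M=R.from_euler("xyz",o["tcp_rot"]).as_matrix()
a=[float(v) for v in sys.argv[1:]]
d=M.T@(np.array(a[:3])-o["tool_pos"]);y=np.degrees(np.arctan2(M[1,1],M[0,1]))
print("from",o["tool_pos"].round(1),"yaw",y.round(2),"shift cm",(d/10).round(2),"spin",np.radians((-(a[3]-y)+180)%360-180).round(3) if len(a)>3 else "")
E
python3 to.py 532 125 12 -21.1; python3 look.py hov2
```

```text
time: 2.82
tool_pos: [531.7, 124.8, 143.5]
tcp_rot: [2.066, 1.568, 0.131]
contact_force: [-0.1, 1.6, -0.2]
grip_width: 91.5
from [531.7 124.8 143.5] yaw -20.86 shift cm [ 1.315e+01 -2.000e-02 -1.000e-02] spin 0.004
time 2.82
joint_positions [0.09 0.46 1.59 0.   1.09 0.45]
tool_pos [531.71 124.79 143.45]
contact_force [-0.06  1.55 -0.17]
grip_width 91.53
ty yaw -20.86 tilt [-1.      0.0029 -0.0016]
top tcp px [208.6 206.1] crop origin 158 169
side tcp px [261.3 219.2] crop origin 211 182
```

View pics/hov2_side.png

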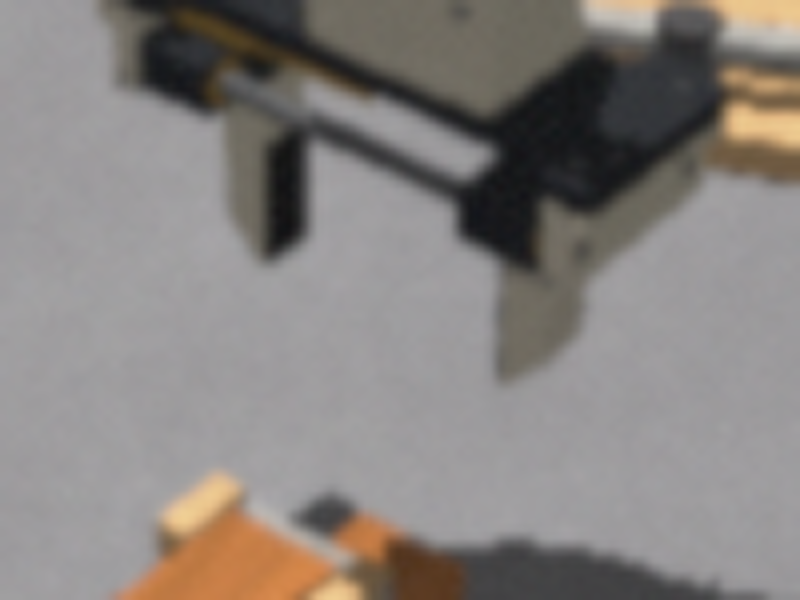

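```bash
python3 -m crank '[{"dx":1,"dy":0,"dz":-0.1,"spin":0.004},{"dx":3,"dy":0,"dz":-0.25,"spin":0.004},{"dx":5,"dy":0,"dz":-0.25,"spin":0.004},{"dx":7,"dy":0,"dz":-0.25,"spin":0.004},{"dx":9,"dy":0,"dz":-0.25,"spin":0.004},{"dx":10,"dy":0,"dz":-0.25,"spin":0.004},{"dx":10,"dy":0,"dz":-0.25,"spin":0.004},{"dx":10,"dy":0,"dz":-0.25,"spin":0.004}]'; python3 look.py low 40
```

```text
time: 3.58
tool_pos: [531.7, 126.8, 41.6]
tcp_rot: [-1.271, 1.57, 3.072]
contact_force: [0.2, 0.1, 0.8]
grip_width: 92.2
time 3.58
joint_positions [0.09 0.59 1.69 0.   0.86 0.46]
tool_pos [531.71 126.8   41.6 ]
contact_force [0.16 0.07 0.79]
grip_width 92.19
ty yaw -21.14 tilt [-1.e+00 -5.e-04  2.e-04]
top tcp px [212.  208.6] crop origin 172 178
side tcp px [260.8 249.6] crop origin 220 219
```

View pics/low_side.png

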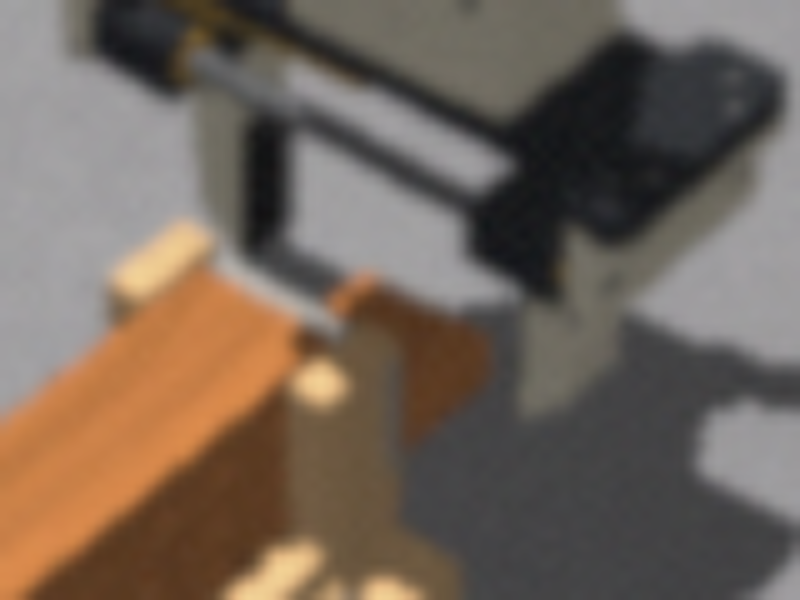

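View pics/low_top.png

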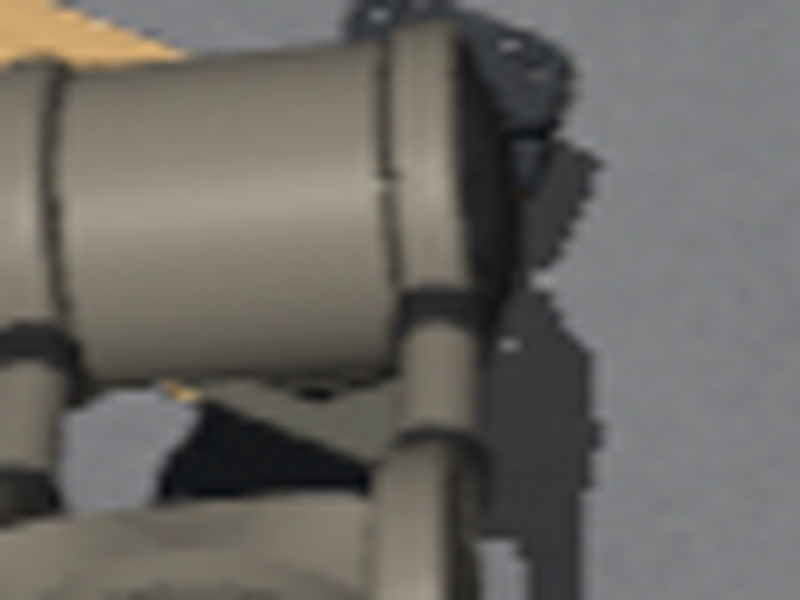

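```bash
python3 - <<'E'
from h import *
s=capture("side")
def inC(p):
    a=np.radians(68.9);d=p[:2]-np.array([585.5,265.1]);return (d@[np.cos(a),np.sin(a)]).round(1),(d@[-np.sin(a),np.cos(a)]).round(1)
for q in((220+48.5-.5,219+35.0-.5),(220+49.2-.5,219+36.0-.5),(267.8,251.8),(255.9,246.1)): print(inC(onz(s,q,36)))
print("tcp",inC(sensors.get_obs()["tool_pos"]), [proj(s,C(x,22,36)).round(1).tolist() for x in(-155,-160,-165)])
E
```

```text
(np.float64(-153.6), np.float64(21.1))
(np.float64(-151.7), np.float64(25.0))
(np.float64(-158.6), np.float64(16.6))
(np.float64(-156.0), np.float64(-22.7))
tcp (np.float64(-148.0), np.float64(-0.4)) [[[268.6, 253.4]], [[269.7, 252.4]], [[270.9, 251.4]]]
```

```bash
python3 -m crank '[{"dx":0.5,"dy":0,"dz":0.1,"spin":0},{"dx":1.5,"dy":0,"dz":0.1,"spin":0},{"dx":2.2,"dy":0,"dz":0.1,"spin":0},{"dx":2.8,"dy":0,"dz":0.1,"spin":0},{"dx":2.8,"dy":0,"dz":0.1,"spin":0},{"dx":2.8,"dy":0,"dz":0.1,"spin":0}]'; python3 -m crank '[{"dx":0,"dy":0,"dz":0,"spin":0},{"dx":0,"dy":0,"dz":0,"spin":0},{"dx":0,"dy":0,"dz":0,"spin":0},{"dx":0,"dy":0,"dz":0,"spin":0},{"dx":0,"dy":0,"dz":0,"spin":0},{"dx":0,"dy":0,"dz":0,"spin":0}]' 53; python3 look.py pre 40
```

```text
time: 4.23
tool_pos: [531.0, 125.8, 13.0]
tcp_rot: [-1.192, 1.569, -3.132]
contact_force: [0.5, 0.5, -0.4]
grip_width: 91.7
time: 4.73
tool_pos: [531.4, 125.9, 13.9]
tcp_rot: [2.236, 1.57, 0.296]
contact_force: [0.4, -0.3, 0.2]
grip_width: 56.7
time 4.73
joint_positions [0.09 0.64 1.71 0.   0.8  0.46]
tool_pos [531.43 125.85  13.86]
contact_force [ 0.4  -0.29  0.21]
grip_width 56.67
ty yaw -21.14 tilt [-1.e+00  3.e-04 -2.e-04]
top tcp px [213.3 209.3] crop origin 173 179
side tcp px [260.9 257. ] crop origin 220 227
```

View pics/pre_side.png

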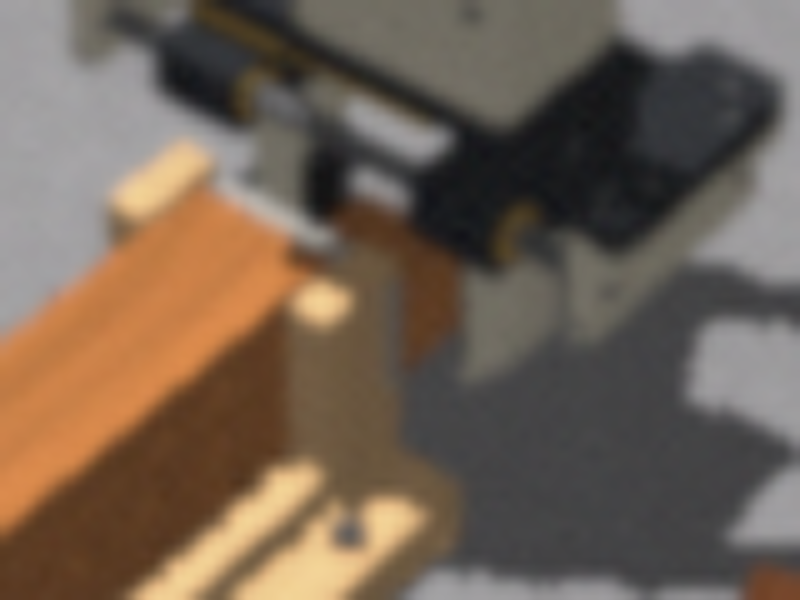

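Fingers straddle the overhanging end, seen around (460,330) in the crop, with a little clearance. Closing slowly.

```bash
python3 -m crank '[{"dx":0,"dy":0,"dz":0,"spin":0},{"dx":0,"dy":0,"dz":0,"spin":0},{"dx":0,"dy":0,"dz":0,"spin":0},{"dx":0,"dy":0,"dz":0,"spin":0},{"dx":0,"dy":0,"dz":0,"spin":0},{"dx":0,"dy":0,"dz":0,"spin":0}]' 0; python3 look.py grip 40
```

```text
time: 5.33
tool_pos: [531.5, 125.8, 13.8]
tcp_rot: [2.091, 1.57, 0.151]
contact_force: [0.2, 0.1, 0.7]
grip_width: 43.8
time 5.33
joint_positions [0.09 0.64 1.71 0.   0.8  0.46]
tool_pos [531.47 125.77  13.79]
contact_force [0.23 0.11 0.71]
grip_width 43.8
ty yaw -21.15 tilt [-1.e+00  3.e-04 -2.e-04]
top tcp px [213.3 209.3] crop origin 173 179
side tcp px [260.9 257. ] crop origin 220 227
```

View pics/grip_side.png

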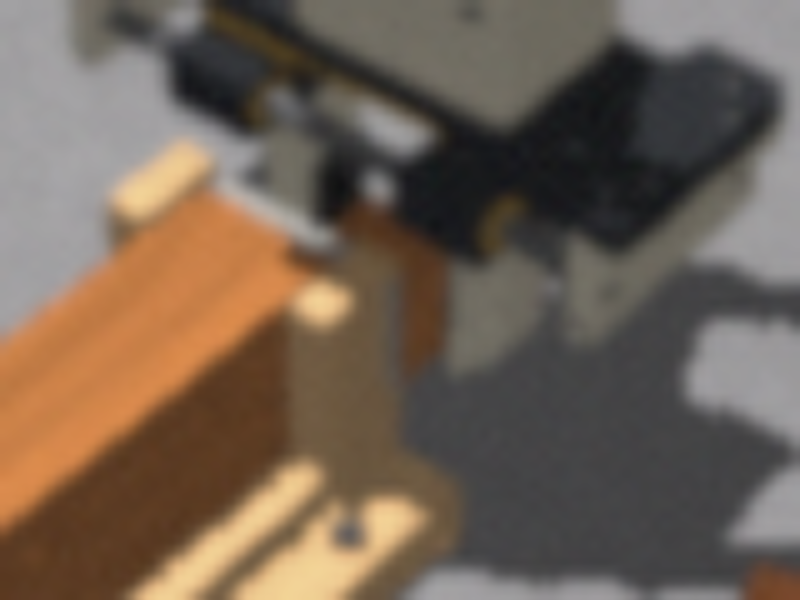

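```bash
python3 -m crank '[{"dx":0,"dy":0,"dz":0.2,"spin":0},{"dx":0,"dy":0,"dz":0.6,"spin":0},{"dx":0,"dy":0,"dz":1.2,"spin":0},{"dx":0,"dy":0,"dz":1.9,"spin":0},{"dx":0,"dy":0,"dz":2.6,"spin":0},{"dx":0,"dy":0,"dz":3.3,"spin":0},{"dx":0,"dy":0,"dz":4,"spin":0},{"dx":0,"dy":0,"dz":4.6,"spin":0},{"dx":0,"dy":0,"dz":5,"spin":0},{"dx":0,"dy":0,"dz":5,"spin":0}]'; python3 look.py pull1 50
```

```text
time: 6.27
tool_pos: [512.8, 78.0, 13.7]
tcp_rot: [-0.495, 1.57, -2.436]
contact_force: [0.6, -1.0, 0.8]
grip_width: 43.4
time 6.27
joint_positions [ 0.    0.6   1.78 -0.    0.76  0.37]
tool_pos [512.82  77.97  13.74]
contact_force [ 0.6  -1.03  0.85]
grip_width 43.39
ty yaw -21.18 tilt [-1.e+00 -5.e-04  9.e-04]
top tcp px [226.6 214.6] crop origin 176 177
side tcp px [272.4 247.4] crop origin 222 210
```

View pics/pull1_side.png

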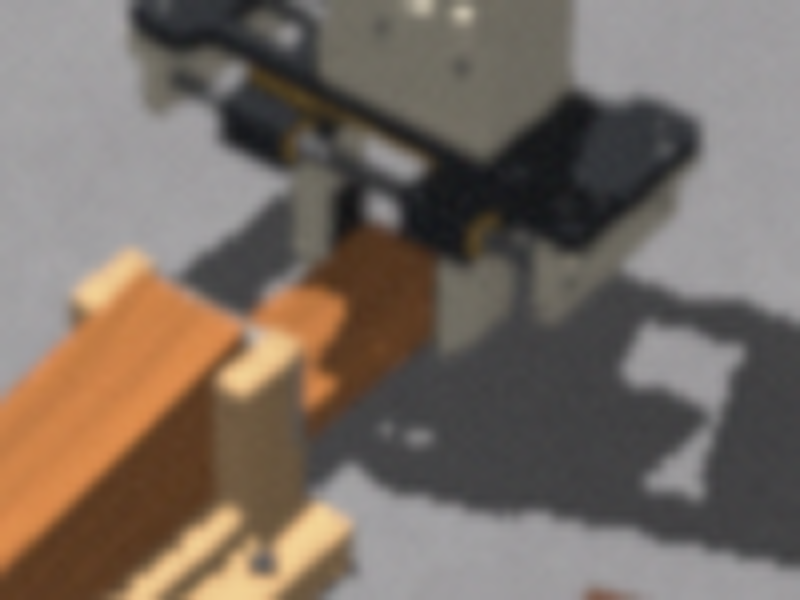

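```bash
python3 -m crank '[{"dx":0,"dy":0,"dz":0.3,"spin":0},{"dx":0,"dy":0,"dz":0.9,"spin":0},{"dx":0,"dy":0,"dz":1.6,"spin":0},{"dx":0,"dy":0,"dz":2.4,"spin":0},{"dx":0,"dy":0,"dz":3.2,"spin":0},{"dx":0,"dy":0,"dz":4,"spin":0},{"dx":0,"dy":0,"dz":4.8,"spin":0},{"dx":0,"dy":0,"dz":5.6,"spin":0},{"dx":0,"dy":0,"dz":6.4,"spin":0},{"dx":0,"dy":0,"dz":7.2,"spin":0},{"dx":0,"dy":0,"dz":8,"spin":0},{"dx":0,"dy":0,"dz":8.8,"spin":0},{"dx":0,"dy":0,"dz":9.6,"spin":0},{"dx":0,"dy":0,"dz":10.4,"spin":0},{"dx":0,"dy":0,"dz":11.2,"spin":0},{"dx":0,"dy":0,"dz":11.8,"spin":0},{"dx":0,"dy":0,"dz":12,"spin":0},{"dx":0,"dy":0,"dz":12,"spin":0},{"dx":0,"dy":0,"dz":12,"spin":0}]'; python3 look.py pull2 66
```

```text
time: 7.95
tool_pos: [470.1, -32.7, 13.7]
tcp_rot: [2.715, 1.571, 0.775]
contact_force: [-0.1, -0.9, -0.6]
grip_width: 43.8
time 7.95
joint_positions [-0.23  0.54  1.92  0.    0.68  0.14]
tool_pos [470.09 -32.74  13.72]
contact_force [-0.12 -0.94 -0.58]
grip_width 43.84
ty yaw -21.16 tilt [-1.e+00  1.e-04 -2.e-04]
top tcp px [257.7 226.8] crop origin 191 177
side tcp px [296.5 226.9] crop origin 230 177
```

View pics/pull2_side.png

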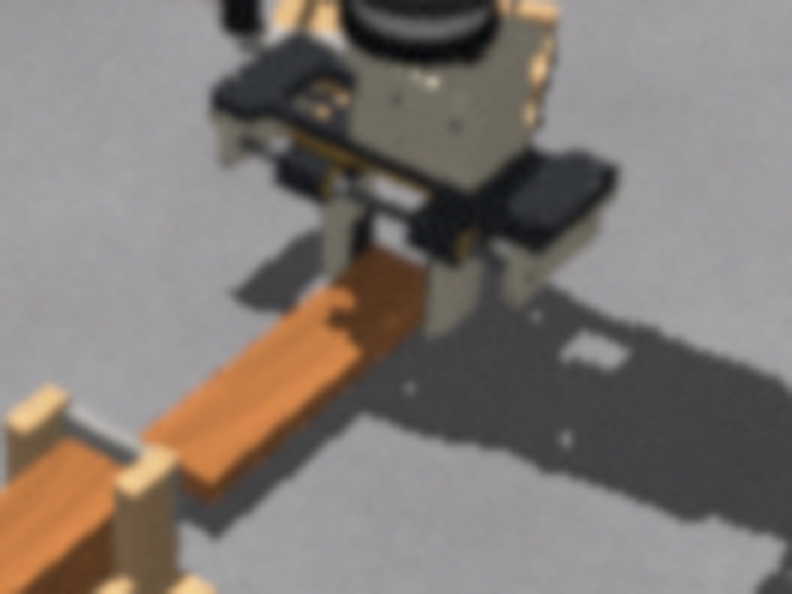

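View pics/pull2_top.png

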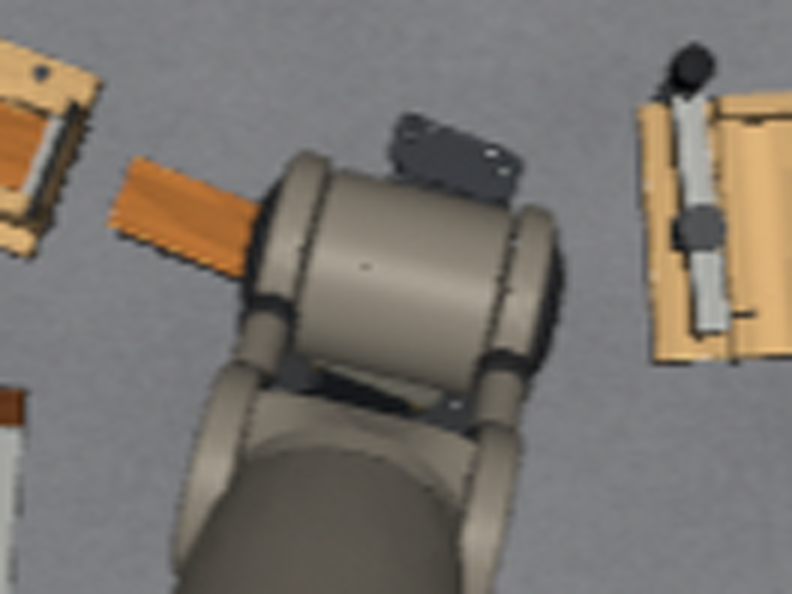

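```bash
python3 - <<'E'
from h import *
o=sensors.get_obs();tc=o["tool_pos"][:2]
a=np.radians(68.85);u=np.array([np.cos(a),np.sin(a)]);n=np.array([-u[1],u[0]])
S=8
for nm,b in(("top",(205,195,236,228)),("side",(250,213,302,262))):
    t=capture(nm)
    im=cv2.resize(t["frame"][b[1]:b[3],b[0]:b[2]],None,fx=S,fy=S,interpolation=cv2.INTER_CUBIC)
    hsv=cv2.cvtColor(im,cv2.COLOR_BGR2HSV)
    m=((hsv[...,0]<18)&(hsv[...,1]>155)&(hsv[...,2]>125)).astype(np.uint8)*255
    m=cv2.morphologyEx(m,cv2.MORPH_OPEN,np.ones((9,9),np.uint8))
    q=max(cv2.findContours(m,cv2.RETR_EXTERNAL,cv2.CHAIN_APPROX_NONE)[0],key=cv2.contourArea)[:,0]
    W=np.array([onz(t,(p+.5)/S-.5+[b[0],b[1]],36)[:2] for p in q])-tc
    X=W@u;Y=W@n
    print(nm,"max along",np.percentile(X,[90,95,98,100]).round(1))
    k=X>95; 
    for lo,hi in((70,90),(90,110),(110,130),(130,150),(150,165)):
        kk=(X>lo)&(X<hi)
        if kk.sum(): print(lo,Y[kk].min().round(1),Y[kk].max().round(1))
E
```

```text
top max along [174.6 174.9 175.1 175.3]
90 -19.8 22.1
110 -20.4 22.0
130 -20.3 21.8
150 -20.2 21.7
side max along [175.4 182.  183.6 183.9]
70 -18.9 24.8
90 -17.5 24.7
110 -17.5 24.6
130 -17.9 24.0
150 -17.6 24.0
```

```bash
python3 to.py 379.5 -274.2 113.7 -86.8; python3 -m crank '[{"dx":-0.5,"dy":0,"dz":0,"spin":0},{"dx":-1.5,"dy":0,"dz":0,"spin":0},{"dx":-3,"dy":0,"dz":0,"spin":0},{"dx":-4.5,"dy":0,"dz":0,"spin":0},{"dx":-6,"dy":0,"dz":0,"spin":0},{"dx":-7.5,"dy":0,"dz":0,"spin":0},{"dx":-9,"dy":0,"dz":0,"spin":0},{"dx":-9.7,"dy":0,"dz":0,"spin":0},{"dx":-10,"dy":0,"dz":0,"spin":0},{"dx":-10,"dy":0,"dz":0,"spin":0}]'; python3 to.py 379.5 -274.2 113.7 -86.8
```

```text
from [470.1 -32.4  13.7] yaw -21.11 shift cm [-10.     0.26  25.82] spin 1.146
time: 8.98
tool_pos: [470.2, -32.7, 114.2]
tcp_rot: [1.784, 1.57, -0.155]
contact_force: [0.0, -0.4, -0.6]
grip_width: 43.9
from [470.2 -32.7 114.2] yaw -21.13 shift cm [ 0.04  0.24 25.8 ] spin 1.146
```

```bash
python3 -m crank '[{"dx":0,"dy":0,"dz":0.4,"spin":0.02},{"dx":0,"dy":0,"dz":1.3,"spin":0.06},{"dx":0,"dy":0,"dz":2.6,"spin":0.12},{"dx":0,"dy":0.1,"dz":4.2,"spin":0.19},{"dx":0,"dy":0.1,"dz":6,"spin":0.27},{"dx":0,"dy":0.1,"dz":7.8,"spin":0.35},{"dx":0,"dy":0.1,"dz":9.6,"spin":0.43},{"dx":0,"dy":0.1,"dz":11.4,"spin":0.51},{"dx":0,"dy":0.1,"dz":13.2,"spin":0.59},{"dx":0,"dy":0.1,"dz":15,"spin":0.67},{"dx":0,"dy":0.2,"dz":16.8,"spin":0.75},{"dx":0,"dy":0.2,"dz":18.6,"spin":0.83},{"dx":0,"dy":0.2,"dz":20.4,"spin":0.91},{"dx":0,"dy":0.2,"dz":22.2,"spin":0.99},{"dx":0,"dy":0.2,"dz":23.8,"spin":1.06},{"dx":0,"dy":0.2,"dz":25,"spin":1.11},{"dx":0,"dy":0.2,"dz":25.6,"spin":1.14},{"dx":0,"dy":0.2,"dz":25.8,"spin":1.146},{"dx":0,"dy":0.2,"dz":25.8,"spin":1.146},{"dx":0,"dy":0.2,"dz":25.8,"spin":1.146}]'; python3 look.py over 66
```

```text
time: 10.65
tool_pos: [378.7, -273.6, 113.4]
tcp_rot: [-1.097, 1.57, 2.101]
contact_force: [-0.9, 0.2, -0.7]
grip_width: 43.7
time 10.65
joint_positions [-0.79  0.37  1.84  0.    0.93  0.72]
tool_pos [ 378.67 -273.56  113.37]
contact_force [-0.89  0.23 -0.7 ]
grip_width 43.74
ty yaw -86.77 tilt [-1.e+00 -9.e-04  5.e-04]
top tcp px [332.2 254.5] crop origin 266 205
side tcp px [343.2 164.4] crop origin 277 115
```

View pics/over_top.png

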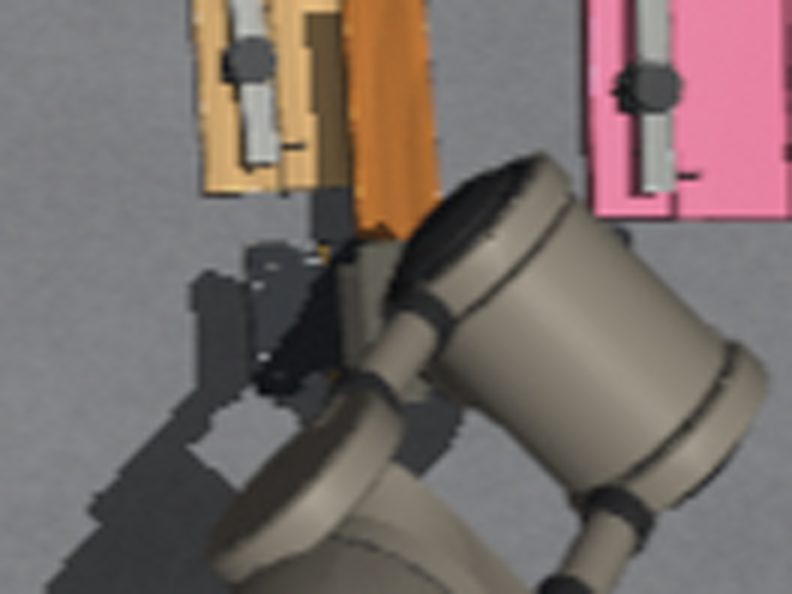

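View pics/over_side.png

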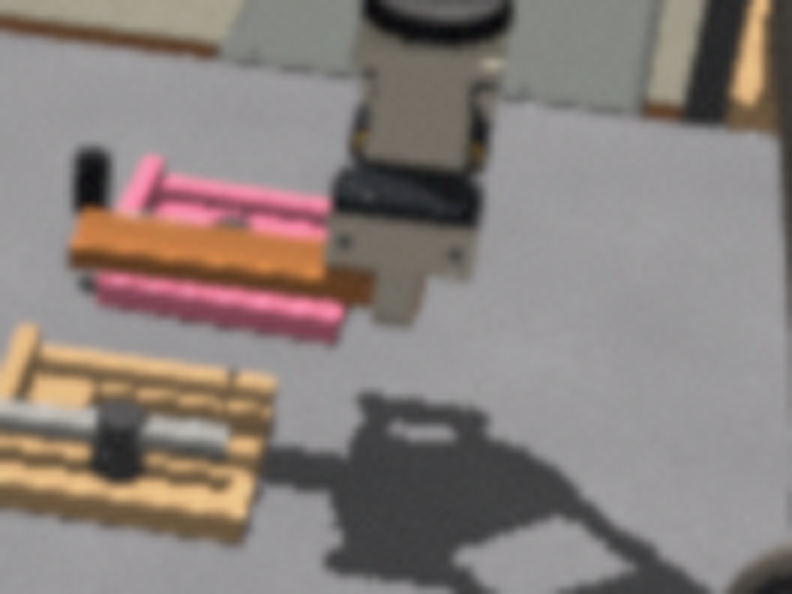

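```bash
cat > blk.py <<'E'
from h import *
import sys
zt=float(sys.argv[1]); S=8
b=tuple(int(v) for v in sys.argv[2:6]); t=capture("top")
im=cv2.resize(t["frame"][b[1]:b[3],b[0]:b[2]],None,fx=S,fy=S,interpolation=cv2.INTER_CUBIC)
hsv=cv2.cvtColor(im,cv2.COLOR_BGR2HSV)
m=((hsv[...,0]<18)&(hsv[...,1]>155)&(hsv[...,2]>110)).astype(np.uint8)*255
m=cv2.morphologyEx(m,cv2.MORPH_OPEN,np.ones((9,9),np.uint8))
q=max(cv2.findContours(m,cv2.RETR_EXTERNAL,cv2.CHAIN_APPROX_NONE)[0],key=cv2.contourArea)[:,0]
W=np.array([onz(t,(p+.5)/S-.5+[b[0],b[1]],zt)[:2] for p in q])
o=J(0,0)[:2];u=J(1,0)[:2]-o;n=J(0,1)[:2]-o
X=(W-o)@u;Y=(W-o)@n
print("X range",X.min().round(1),X.max().round(1),np.percentile(X,95).round(1))
mx=X.max()
for i in range(6):
    kk=(X<mx-5-15*i)&(X>mx-20-15*i); print(round(mx-12-15*i),Y[kk].min().round(1),Y[kk].max().round(1),"mid",((Y[kk].min()+Y[kk].max())/2).round(1))
print("tcp in J",((sensors.get_obs()["tool_pos"][:2]-o)@u).round(1),((sensors.get_obs()["tool_pos"][:2]-o)@n).round(1))
cv2.imwrite("pics/blk.png",im)
E
python3 blk.py 136 305 165 350 250
```

```text
X range -87.4 55.3 54.8
43 -18.1 24.4 mid 3.2
28 -18.1 25.4 mid 3.7
13 -18.2 25.5 mid 3.6
-2 -17.8 24.0 mid 3.1
-17 -17.7 25.4 mid 3.9
-32 -18.0 25.3 mid 3.6
tcp in J -120.5 0.8
```

View pics/blk.png

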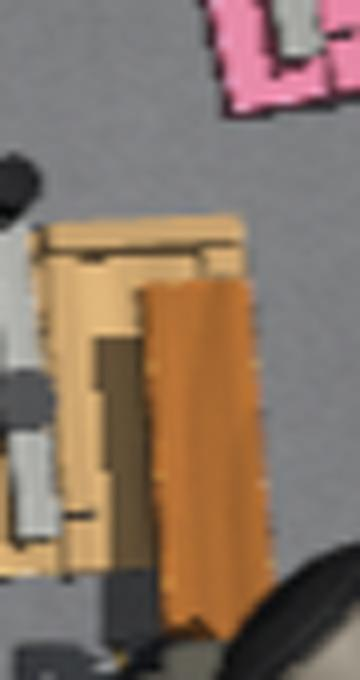

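```bash
python3 -m crank '[{"dx":0.5,"dy":0.1,"dz":0,"spin":0},{"dx":1.5,"dy":0.2,"dz":0,"spin":0},{"dx":3,"dy":0.3,"dz":0,"spin":0},{"dx":4.5,"dy":0.3,"dz":0,"spin":0},{"dx":5.8,"dy":0.3,"dz":0,"spin":0},{"dx":6.6,"dy":0.3,"dz":0,"spin":0},{"dx":7,"dy":0.3,"dz":0,"spin":0},{"dx":7,"dy":0.3,"dz":0,"spin":0},{"dx":7,"dy":0.3,"dz":0,"spin":0}]'; python3 blk.py 66 305 165 350 250
```

```text
time: 11.55
tool_pos: [379.2, -277.1, 43.9]
tcp_rot: [2.622, 1.571, -0.464]
contact_force: [0.7, -0.3, -0.9]
grip_width: 43.9
X range -85.9 55.4 55.0
43 -22.8 21.3 mid -0.8
28 -22.7 21.0 mid -0.8
13 -23.1 20.2 mid -1.5
-2 -22.7 21.3 mid -0.7
-17 -22.7 21.6 mid -0.6
-32 -22.6 20.5 mid -1.1
tcp in J -120.3 -3.1
```

View pics/blk.png

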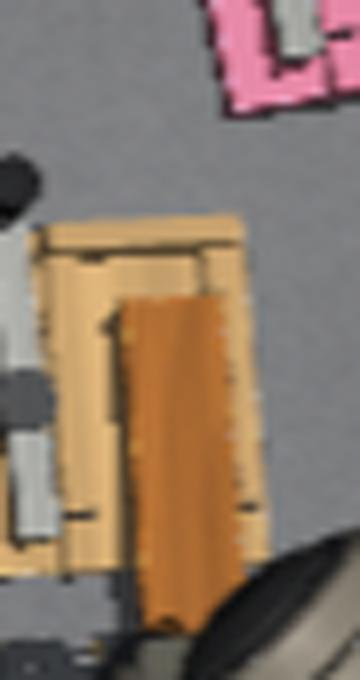

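```bash
python3 -m crank '[{"dx":0.4,"dy":-0.1,"dz":0,"spin":0},{"dx":0.9,"dy":-0.14,"dz":0,"spin":0},{"dx":1.3,"dy":-0.14,"dz":0,"spin":0},{"dx":1.5,"dy":-0.14,"dz":0,"spin":0},{"dx":1.5,"dy":-0.14,"dz":0,"spin":0},{"dx":1.5,"dy":-0.14,"dz":0,"spin":0}]'; python3 blk.py 51 305 165 350 250
python3 - <<'E'
from h import *
t=capture("top"); g=cv2.cvtColor(t["frame"],cv2.COLOR_BGR2GRAY).astype(np.float32); sat=cv2.cvtColor(t["frame"],cv2.COLOR_BGR2HSV)[...,1].astype(np.float32)
for xr in((-30,20),(60,78),(-56,-48)):
    ys=np.arange(-50,54,2);r=[];r2=[]
    for y in ys:
        p=proj(t,np.array([J(x,y,32) for x in np.linspace(*xr,20)])).astype(np.float32)
        r.append(int(cv2.remap(g,p[:,:1],p[:,1:],cv2.INTER_CUBIC).mean()));r2.append(int(cv2.remap(sat,p[:,:1],p[:,1:],cv2.INTER_CUBIC).mean()))
    print(xr,list(zip(ys.tolist(),r,r2)))
E
```

```text
time: 12.1
tool_pos: [378.9, -275.6, 28.5]
tcp_rot: [-1.047, 1.57, 2.15]
contact_force: [-0.8, 0.2, -0.5]
grip_width: 43.5
X range -86.4 54.8 54.3
43 -21.0 22.2 mid 0.6
28 -21.2 22.8 mid 0.8
13 -21.2 22.7 mid 0.7
-2 -20.9 22.2 mid 0.6
-17 -21.1 22.8 mid 0.9
-32 -21.2 23.3 mid 1.0
tcp in J -120.6 -1.5
(-30, 20) [(-50, 127, 6), (-48, 125, 4), (-46, 126, 8), (-44, 135, 34), (-42, 150, 73), (-40, 164, 102), (-38, 172, 114), (-36, 171, 117), (-34, 169, 115), (-32, 168, 114), (-30, 164, 116), (-28, 156, 125), (-26, 142, 142), (-24, 129, 164), (-22, 121, 179), (-20, 119, 182), (-18, 117, 181), (-16, 115, 180), (-14, 114, 180), (-12, 115, 180), (-10, 116, 180), (-8, 117, 181), (-6, 117, 181), (-4, 117, 181), (-2, 116, 181), (0, 116, 181), (2, 117, 181), (4, 120, 181), (6, 125, 180), (8, 128, 180), (10, 128, 180), (12, 128, 180), (14, 124, 181), (16, 111, 182), (18, 89, 171), (20, 78, 143), (22, 105, 120), (24, 149, 114), (26, 177, 114), (28, 186, 115), (30, 182, 116), (32, 177, 116), (34, 172, 116), (36, 169, 115), (38, 169, 116), (40, 172, 116), (42, 166, 117), (44, 148, 115), (46, 125, 88)
[... 1041 characters left out ...]
9, 115), (-32, 168, 114), (-30, 165, 118), (-28, 160, 127), (-26, 148, 144), (-24, 133, 163), (-22, 124, 175), (-20, 117, 182), (-18, 115, 180), (-16, 111, 180), (-14, 109, 179), (-12, 110, 179), (-10, 113, 179), (-8, 117, 180), (-6, 120, 181), (-4, 120, 180), (-2, 119, 179), (0, 117, 179), (2, 116, 180), (4, 117, 180), (6, 120, 179), (8, 122, 179), (10, 123, 180), (12, 128, 181), (14, 129, 180), (16, 118, 186), (18, 94, 172), (20, 63, 139), (22, 79, 117), (24, 131, 118), (26, 170, 117), (28, 185, 117), (30, 185, 116), (32, 177, 116), (34, 172, 115), (36, 168, 115), (38, 168, 116), (40, 173, 116), (42, 172, 116), (44, 153, 117), (46, 133, 117), (48, 127, 116), (50, 143, 116), (52, 168, 116)]
```

View pics/blk.png

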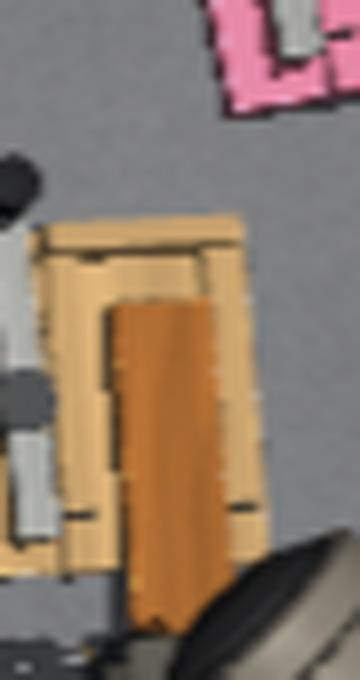

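```bash
python3 -m crank '[{"dx":0.2,"dy":-0.05,"dz":0,"spin":0},{"dx":0.5,"dy":-0.05,"dz":0,"spin":0},{"dx":0.8,"dy":-0.05,"dz":0,"spin":0},{"dx":1.1,"dy":-0.05,"dz":0,"spin":0},{"dx":1.3,"dy":-0.05,"dz":0,"spin":0},{"dx":1.4,"dy":-0.05,"dz":0,"spin":0},{"dx":1.45,"dy":-0.05,"dz":0,"spin":0},{"dx":1.45,"dy":-0.05,"dz":0,"spin":0},{"dx":1.45,"dy":-0.05,"dz":0,"spin":0}]'; python3 blk.py 36 305 165 350 250;python3 look.py set 40
```

```text
time: 12.95
tool_pos: [378.9, -275.2, 14.2]
tcp_rot: [-2.96, 1.571, 0.238]
contact_force: [-0.1, -0.5, -0.5]
grip_width: 43.4
X range -84.2 55.3 54.5
43 -21.7 22.7 mid 0.5
28 -21.8 23.4 mid 0.8
13 -21.7 21.9 mid 0.1
-2 -21.5 22.8 mid 0.6
-17 -21.6 23.4 mid 0.9
-32 -21.8 22.2 mid 0.2
tcp in J -120.6 -1.0
time 13.0
joint_positions [-0.79  0.54  1.92  0.    0.68  0.72]
tool_pos [ 378.98 -275.24   14.27]
contact_force [-0.91  1.14 -0.29]
grip_width 43.69
ty yaw -86.8 tilt [-1.e+00  1.e-04 -2.e-04]
top tcp px [326.8 253. ] crop origin 286 223
side tcp px [339.6 189.5] crop origin 299 159
```

View pics/set_side.png

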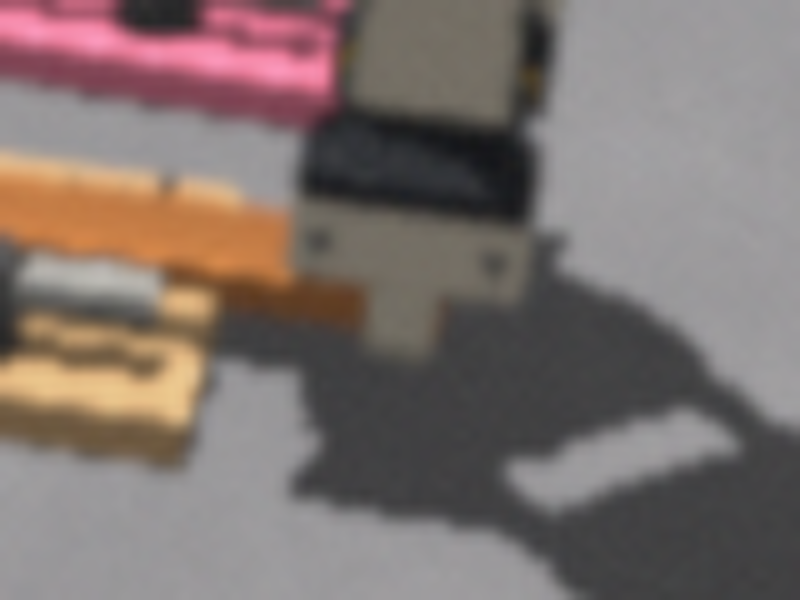

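```bash
python3 -m crank '[{"dx":0.05,"dy":0,"dz":0,"spin":0},{"dx":0.07,"dy":0,"dz":-0.2,"spin":0},{"dx":0.07,"dy":0,"dz":-0.6,"spin":0},{"dx":0.07,"dy":0,"dz":-1.0,"spin":0},{"dx":0.07,"dy":0,"dz":-1.4,"spin":0},{"dx":0.07,"dy":0,"dz":-1.7,"spin":0},{"dx":0.07,"dy":0,"dz":-1.9,"spin":0},{"dx":0.07,"dy":0,"dz":-1.9,"spin":0},{"dx":0.07,"dy":0,"dz":-1.9,"spin":0}]'; python3 -m crank '[{"dx":0,"dy":0,"dz":-0.1,"spin":0},{"dx":0,"dy":0,"dz":-0.2,"spin":0},{"dx":0,"dy":0,"dz":-0.2,"spin":0}]'; python3 -m crank '[{"dx":0,"dy":0,"dz":-0.05,"spin":0},{"dx":0,"dy":0,"dz":-0.1,"spin":0},{"dx":0,"dy":0,"dz":-0.15,"spin":0},{"dx":0,"dy":0,"dz":-0.15,"spin":0}]';python3 blk.py 36 305 165 350 250
```

```text
time: 13.85
tool_pos: [398.5, -274.2, 13.6]
tcp_rot: [2.684, 1.57, -0.401]
contact_force: [0.8, 0.7, 1.8]
grip_width: 43.6
time: 14.1
tool_pos: [399.7, -274.0, 13.6]
tcp_rot: [-0.659, 1.57, 2.538]
contact_force: [-2.6, 0.5, 3.0]
grip_width: 43.7
time: 14.43
tool_pos: [401.4, -273.9, 13.5]
tcp_rot: [-1.512, 1.571, 1.685]
contact_force: [-2.9, -0.3, 5.2]
grip_width: 43.9
X range -60.3 78.3 77.5
66 -21.8 22.1 mid 0.2
51 -21.6 22.5 mid 0.5
36 -21.7 23.2 mid 0.7
21 -21.7 23.4 mid 0.8
6 -21.6 22.4 mid 0.4
-9 -21.6 23.1 mid 0.8
tcp in J -98.2 -0.9
```

View pics/blk.png

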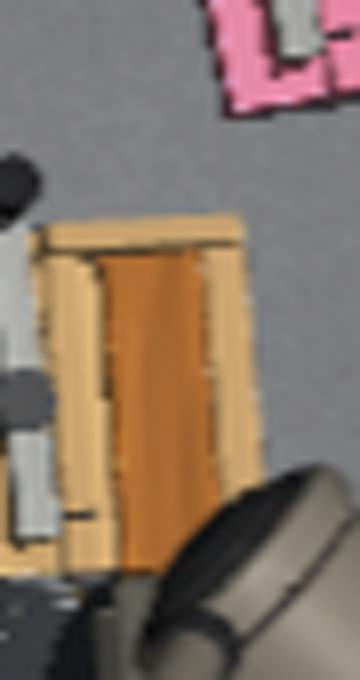

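```bash
python3 -m crank '[{"dx":-0.03,"dy":0,"dz":-0.05,"spin":0},{"dx":-0.03,"dy":0,"dz":-0.1,"spin":0},{"dx":-0.03,"dy":0,"dz":-0.15,"spin":0},{"dx":-0.03,"dy":0,"dz":-0.15,"spin":0}]'; python3 -m crank '[{"dx":0,"dy":0,"dz":-0.05,"spin":0},{"dx":0,"dy":0,"dz":-0.1,"spin":0},{"dx":0,"dy":0,"dz":-0.15,"spin":0},{"dx":0,"dy":0,"dz":-0.15,"spin":0}]'
```

```text
time: 14.82
tool_pos: [403.0, -273.8, 13.7]
tcp_rot: [-2.414, 1.571, 0.783]
contact_force: [-0.5, 0.9, 2.0]
grip_width: 43.7
time: 15.15
tool_pos: [403.6, -273.7, 13.7]
tcp_rot: [-0.36, 1.569, 2.837]
contact_force: [-5.4, -1.5, 4.0]
grip_width: 43.8
```

```bash
python3 -m crank '[{"dx":0,"dy":0,"dz":-0.05,"spin":0},{"dx":0,"dy":0,"dz":-0.1,"spin":0},{"dx":0,"dy":0,"dz":-0.15,"spin":0},{"dx":0,"dy":0,"dz":-0.15,"spin":0}]'; python3 blk.py 36 305 165 350 250
```

```text
time: 15.48
tool_pos: [403.7, -273.7, 13.7]
tcp_rot: [-0.299, 1.567, 2.899]
contact_force: [-12.0, -4.5, 7.4]
grip_width: 43.6
X range -58.3 80.0 79.5
68 -21.7 23.5 mid 0.9
53 -21.7 22.4 mid 0.4
38 -21.7 23.1 mid 0.7
23 -21.5 23.6 mid 1.1
8 -21.5 22.3 mid 0.4
-7 -21.7 23.1 mid 0.7
tcp in J -95.8 -0.8
```

View pics/blk.png

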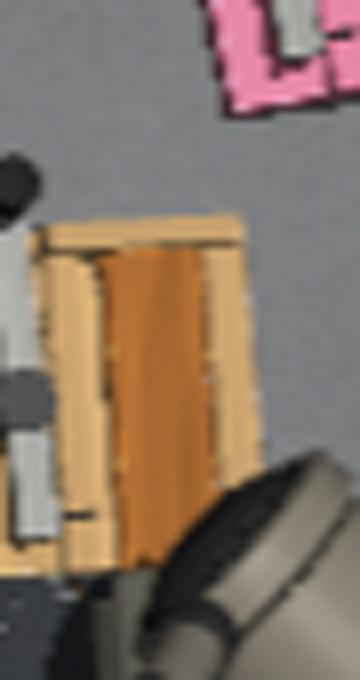

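Firm contact at the stop: 12 N and no further travel. I'll relax the strain, then release.

```bash
python3 -m crank '[{"dx":0,"dy":0,"dz":0.1,"spin":0},{"dx":0,"dy":0,"dz":0.2,"spin":0},{"dx":0,"dy":0,"dz":0.2,"spin":0}]'; python3 -m crank '[{"dx":0,"dy":0,"dz":0,"spin":0},{"dx":0,"dy":0,"dz":0,"spin":0},{"dx":0,"dy":0,"dz":0,"spin":0},{"dx":0,"dy":0,"dz":0,"spin":0},{"dx":0,"dy":0,"dz":0,"spin":0},{"dx":0,"dy":0,"dz":0,"spin":0}]' 75;  python3 blk.py 36 305 165 350 250; python3 look.py rel 40
```

```text
time: 15.78
tool_pos: [403.6, -273.8, 13.7]
tcp_rot: [-0.77, 1.571, 2.427]
contact_force: [-2.3, -0.6, 3.1]
grip_width: 44.0
time: 16.28
tool_pos: [404.0, -273.7, 13.8]
tcp_rot: [-2.887, 1.571, 0.311]
contact_force: [0.6, 0.4, 1.1]
grip_width: 68.7
X range -58.8 80.0 79.5
68 -21.8 23.5 mid 0.9
53 -21.7 22.4 mid 0.3
38 -21.7 23.1 mid 0.7
23 -21.7 23.6 mid 0.9
8 -21.6 22.3 mid 0.3
-7 -21.6 23.0 mid 0.7
tcp in J -95.5 -0.9
time 16.33
joint_positions [-0.75  0.56  1.87  0.    0.71  0.76]
tool_pos [ 403.97 -273.73   13.76]
contact_force [-0.36  0.74 -0.17]
grip_width 68.45
ty yaw -86.8 tilt [-1.e+00 -1.e-04 -1.e-04]
top tcp px [326.2 245.8] crop origin 286 215
side tcp px [332.1 188.6] crop origin 292 158
```

View pics/rel_side.png

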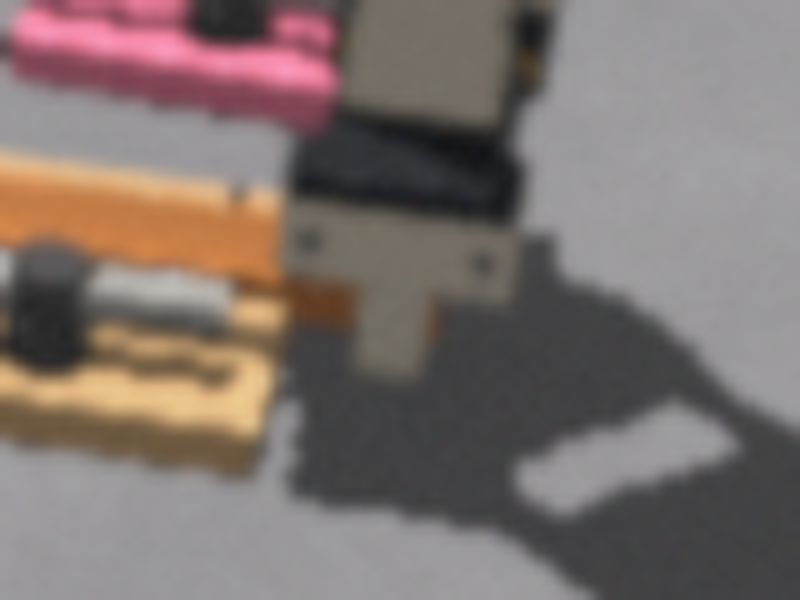

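View pics/blk.png

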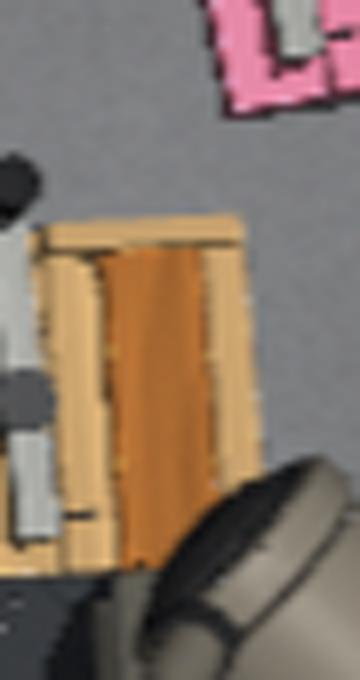

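```bash
python3 -m crank '[{"dx":-0.5,"dy":0,"dz":0,"spin":0},{"dx":-1.5,"dy":0,"dz":0,"spin":0},{"dx":-3,"dy":0,"dz":0,"spin":0},{"dx":-5,"dy":0,"dz":0,"spin":0},{"dx":-8,"dy":0,"dz":0,"spin":0},{"dx":-11,"dy":0,"dz":0,"spin":0},{"dx":-13,"dy":0,"dz":0,"spin":0},{"dx":-14,"dy":0,"dz":0,"spin":0},{"dx":-14,"dy":0,"dz":0,"spin":0}]' 75
python3 - <<'E'
from h import *
t=capture("top");S=8
b=(292,175,330,235); im=cv2.resize(t["frame"][b[1]:b[3],b[0]:b[2]],None,fx=S,fy=S,interpolation=cv2.INTER_CUBIC)
g=cv2.cvtColor(im,cv2.COLOR_BGR2GRAY)
for th in(35,45,60):
  m=cv2.morphologyEx(((g<th)*255).astype(np.uint8),cv2.MORPH_OPEN,np.ones((25,25),np.uint8))
  for c in cv2.findContours(m,cv2.RETR_EXTERNAL,cv2.CHAIN_APPROX_NONE)[0]:
    if cv2.contourArea(c)<800: continue
    (x,y),r=cv2.minEnclosingCircle(c); p=((x+.5)/S-.5+b[0],(y+.5)/S-.5+b[1])
    print(th,np.round(p,1),"r px",round(r/S,2),"z92",onz(t,p,92).round(1),"z52",onz(t,p,52).round(1))
hs=cv2.cvtColor(im,cv2.COLOR_BGR2HSV)
m=((hs[...,1]<40)&(g>140)).astype(np.uint8)*255
cv2.imwrite("pics/lev.png",np.hstack([im,cv2.cvtColor(m,cv2.COLOR_GRAY2BGR)]))
for c in cv2.findContours(m,cv2.RETR_EXTERNAL,cv2.CHAIN_APPROX_NONE)[0]:
    if cv2.contourArea(c)<800: continue
    W=np.array([onz(t,(p+.5)/S-.5+[b[0],b[1]],52)[:2] for p in c[:,0]],np.float32)
    r=cv2.minAreaRect(W);print("bar",r,np.array(cv2.boxPoints(r)).round(1).tolist())
o=J(0,0)[:2];print("hinge",J(15,58).round(1))
E
```

```text
time: 17.18
tool_pos: [405.0, -274.8, 157.3]
tcp_rot: [2.35, 1.564, -0.735]
contact_force: [0.0, -0.2, 0.4]
grip_width: 68.7
60 [305.1 188.4] r px 4.57 z92 [ 596.7 -191.9   92. ] z52 [ 602.2 -197.3   52. ]
bar ((475.2901916503906, -208.81605529785156), (44.967742919921875, 18.658809661865234), 5.630598545074463) [[452.0, -201.6999969482422], [453.79998779296875, -220.3000030517578], [498.6000061035156, -215.89999389648438], [496.79998779296875, -197.3000030517578]]
bar ((556.9160766601562, -200.15548706054688), (63.569190979003906, 18.63812255859375), 3.6755330562591553) [[524.5999755859375, -192.89999389648438], [525.7999877929688, -211.5], [589.2000122070312, -207.39999389648438], [588.0, -188.8000030517578]]
hinge [ 511.  -208.8    0. ]
```

View pics/lev.png

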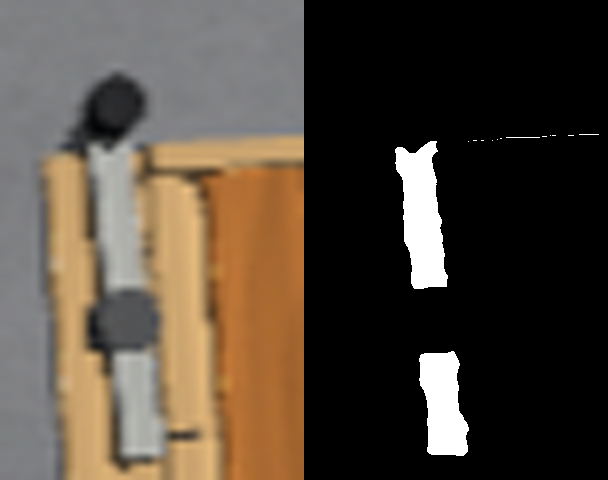

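```bash
python3 to.py 600.3 -198.2 140 -83.9
```

```text
from [ 404.4 -274.2  155.5] yaw -86.8 shift cm [  1.59  -6.5  -19.98] spin -0.051
```

```bash
python3 -m crank '[{"dx":0,"dy":-0.3,"dz":-0.9,"spin":0},{"dx":0,"dy":-0.9,"dz":-2.7,"spin":-0.01},{"dx":0,"dy":-1.6,"dz":-5,"spin":-0.02},{"dx":0,"dy":-2.4,"dz":-7.5,"spin":-0.03},{"dx":0.2,"dy":-3.3,"dz":-10,"spin":-0.04},{"dx":0.5,"dy":-4.1,"dz":-12.5,"spin":-0.05},{"dx":0.8,"dy":-4.9,"dz":-15,"spin":-0.05},{"dx":1.2,"dy":-5.7,"dz":-17.5,"spin":-0.05},{"dx":1.4,"dy":-6.3,"dz":-19.3,"spin":-0.05},{"dx":1.5,"dy":-6.5,"dz":-20,"spin":-0.05},{"dx":1.5,"dy":-6.5,"dz":-20,"spin":-0.05},{"dx":1.5,"dy":-6.5,"dz":-20,"spin":-0.05}]' 48; python3 to.py 600.3 -198.2 62 -83.9; python3 look.py knob 40
```

```text
time: 18.23
tool_pos: [599.2, -197.4, 137.7]
tcp_rot: [-0.454, 1.568, 2.794]
contact_force: [0.2, 0.5, 0.5]
grip_width: 44.0
from [ 599.2 -197.4  137.7] yaw -83.91 shift cm [ 7.56  0.1  -0.12] spin -0.0
time 18.23
joint_positions [-0.44  0.61  1.33 -0.    1.2   1.02]
tool_pos [ 599.18 -197.42  137.65]
contact_force [0.19 0.45 0.51]
grip_width 44.02
ty yaw -83.91 tilt [-1.     -0.0011  0.0022]
top tcp px [308.7 185.8] crop origin 268 155
side tcp px [271.6 158.3] crop origin 231 128
```

View pics/knob_side.png

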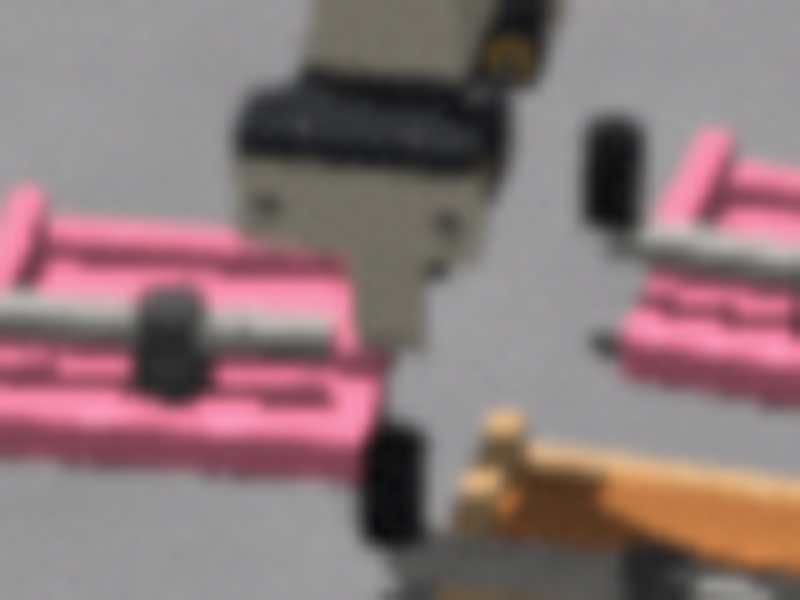

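View pics/knob_top.png

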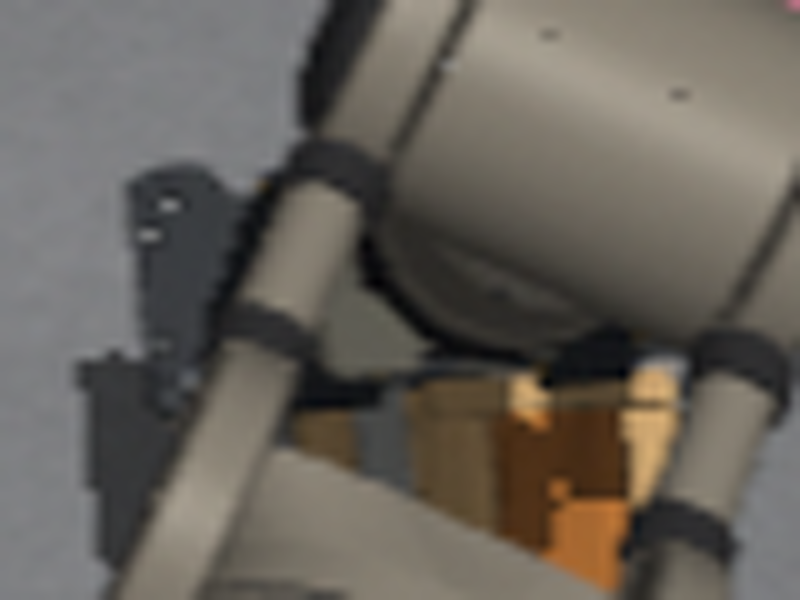

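```bash
python3 - <<'E'
from h import *
s=capture("side")
print(proj(s,[[600.3,-198.2,92],[600.3,-198.2,52]]).round(1), onz(s,(270.3,170.9),92).round(1))
crop(s,258,160,286,188,20,"pics/kn.png")
E
```

```text
[[271.  170.3]
 [270.8 180.6]] [ 601.6 -194.    92. ]
```

View pics/kn.png

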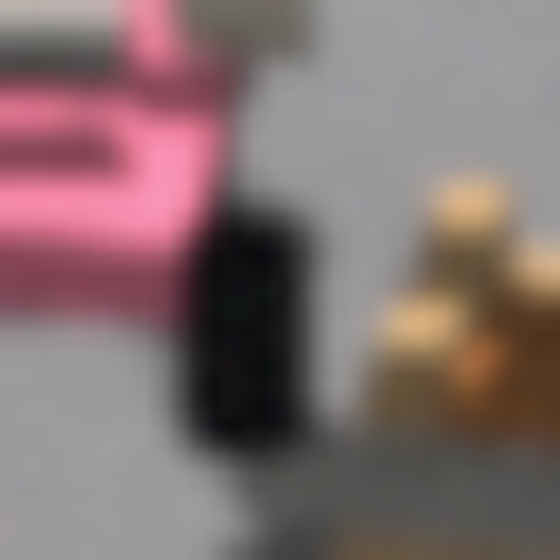

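```bash
python3 -m crank '[{"dx":0.5,"dy":0,"dz":0,"spin":0},{"dx":1.5,"dy":0,"dz":0,"spin":0},{"dx":2.8,"dy":0,"dz":0,"spin":0},{"dx":4,"dy":0,"dz":0,"spin":0},{"dx":4.8,"dy":0,"dz":0,"spin":0},{"dx":5,"dy":0,"dz":0,"spin":0},{"dx":5,"dy":0,"dz":0,"spin":0}]'; python3 look.py kn2 40
```

```text
time: 18.97
tool_pos: [599.3, -197.7, 87.8]
tcp_rot: [-0.61, 1.569, 2.637]
contact_force: [-0.3, -0.6, 0.7]
grip_width: 44.3
time 18.97
joint_positions [-0.44  0.66  1.39  0.    1.09  1.03]
tool_pos [ 599.34 -197.68   87.84]
contact_force [-0.26 -0.58  0.71]
grip_width 44.32
ty yaw -83.96 tilt [-1.     -0.001   0.0014]
top tcp px [306.7 187.8] crop origin 266 157
side tcp px [271.2 171.5] crop origin 231 141
```

View pics/kn2_side.png

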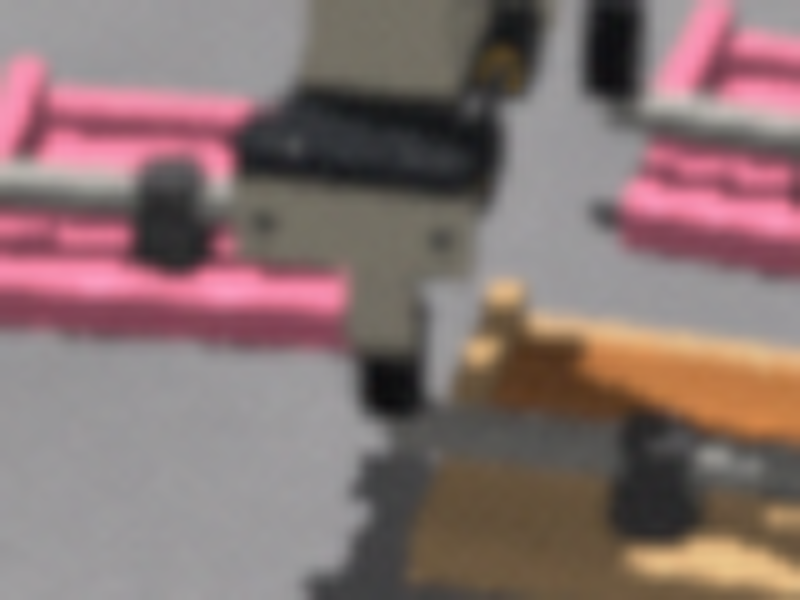

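```bash
python3 -m crank '[{"dx":0.6,"dy":0,"dz":0,"spin":0},{"dx":1.4,"dy":0,"dz":0,"spin":0},{"dx":2.2,"dy":0,"dz":0,"spin":0},{"dx":2.5,"dy":0,"dz":0,"spin":0},{"dx":2.5,"dy":0,"dz":0,"spin":0}]' 33;python3 -m crank '[{"dx":0,"dy":0,"dz":-0.1,"spin":0},{"dx":0,"dy":0,"dz":-0.1,"spin":0},{"dx":0,"dy":0,"dz":-0.1,"spin":0}]' 33
cat > arc.py <<'E'
from h import *
import sys
from scipy.spatial.transform import Rotation as R
H=np.array([511,-207.]);o=sensors.get_obs();M=R.from_euler("xyz",o["tcp_rot"]).as_matrix();p=o["tool_pos"]
r=np.linalg.norm(p[:2]-H);f0=np.degrees(np.arctan2(*(p[:2]-H)[::-1]));y=np.degrees(np.arctan2(M[1,1],M[0,1]))
print("pos",p.round(1),"r",r.round(1),"phi",f0.round(2),"jaw yaw",y.round(2),"F",o["contact_force"].round(1),o["grip_width"])
for f in [float(v) for v in sys.argv[1:]]:
    q=np.r_[H+90*np.array([np.cos(np.radians(f)),np.sin(np.radians(f))]),p[2]];d=M.T@(q-p)/10
    print(f,"dy %.2f dz %.2f spin %.3f"%(d[1],d[2],-np.radians(f-90-y)))
E
python3 arc.py 8 11 15 20 25 30 35 40 45 50
```

```text
time: 19.48
tool_pos: [599.1, -197.3, 62.3]
tcp_rot: [-0.577, 1.568, 2.67]
contact_force: [-0.0, -0.3, 1.2]
grip_width: 30.4
time: 19.73
tool_pos: [601.3, -197.8, 64.2]
tcp_rot: [2.69, 1.57, -0.346]
contact_force: [-0.8, 0.4, -0.1]
grip_width: 30.4
pos [ 601.3 -197.8   64.2] r 90.8 phi 5.85 jaw yaw -83.93 F [-0.8  0.4 -0.1] 30.41568544889205
8.0 dy -0.34 dz 0.08 spin -0.034
11.0 dy -0.81 dz 0.11 spin -0.086
15.0 dy -1.43 dz 0.19 spin -0.156
20.0 dy -2.20 dz 0.34 spin -0.243
25.0 dy -2.95 dz 0.56 spin -0.330
30.0 dy -3.69 dz 0.85 spin -0.418
35.0 dy -4.39 dz 1.20 spin -0.505
40.0 dy -5.06 dz 1.61 spin -0.592
45.0 dy -5.69 dz 2.07 spin -0.680
50.0 dy -6.28 dz 2.59 spin -0.767
```

```bash
python3 -m crank '[{"dx":0,"dy":-0.34,"dz":0.05,"spin":-0.034},{"dx":0,"dy":-0.81,"dz":0.1,"spin":-0.086},{"dx":0,"dy":-1.43,"dz":0.2,"spin":-0.156},{"dx":0,"dy":-2.2,"dz":0.34,"spin":-0.243},{"dx":0,"dy":-2.95,"dz":0.56,"spin":-0.33},{"dx":0,"dy":-3.7,"dz":0.85,"spin":-0.418},{"dx":0,"dy":-4.4,"dz":1.2,"spin":-0.505},{"dx":0,"dy":-5.05,"dz":1.6,"spin":-0.592},{"dx":0,"dy":-5.5,"dz":1.9,"spin":-0.65},{"dx":0,"dy":-5.7,"dz":2.07,"spin":-0.68},{"dx":0,"dy":-5.7,"dz":2.07,"spin":-0.68}]'; python3 arc.py 48 52 57 62 67 72 77 82 87 91 94 96; python3 look.py arc 50
```

```text
time: 20.65
tool_pos: [574.4, -142.8, 64.3]
tcp_rot: [2.115, 1.57, -0.239]
contact_force: [0.2, -1.0, 0.2]
grip_width: 30.3
pos [ 574.4 -142.8   64.3] r 90.2 phi 45.35 jaw yaw -44.89 F [ 0.2 -1.   0.2] 30.285516742336608
48.0 dy -0.42 dz 0.03 spin -0.050
52.0 dy -1.04 dz 0.09 spin -0.120
57.0 dy -1.82 dz 0.21 spin -0.208
62.0 dy -2.58 dz 0.41 spin -0.295
67.0 dy -3.32 dz 0.67 spin -0.382
72.0 dy -4.03 dz 0.99 spin -0.469
77.0 dy -4.72 dz 1.38 spin -0.557
82.0 dy -5.36 dz 1.82 spin -0.644
87.0 dy -5.97 dz 2.32 spin -0.731
91.0 dy -6.42 dz 2.76 spin -0.801
94.0 dy -6.74 dz 3.10 spin -0.853
96.0 dy -6.95 dz 3.34 spin -0.888
time 20.65
joint_positions [-0.37  0.63  1.53  0.    0.98  0.41]
tool_pos [ 574.4  -142.82   64.35]
contact_force [ 0.2  -1.01  0.23]
grip_width 30.29
ty yaw -44.89 tilt [-1.e+00  7.e-04 -5.e-04]
top tcp px [289.9 195.9] crop origin 239 158
side tcp px [273.7 187.5] crop origin 223 150
```

View pics/arc_side.png

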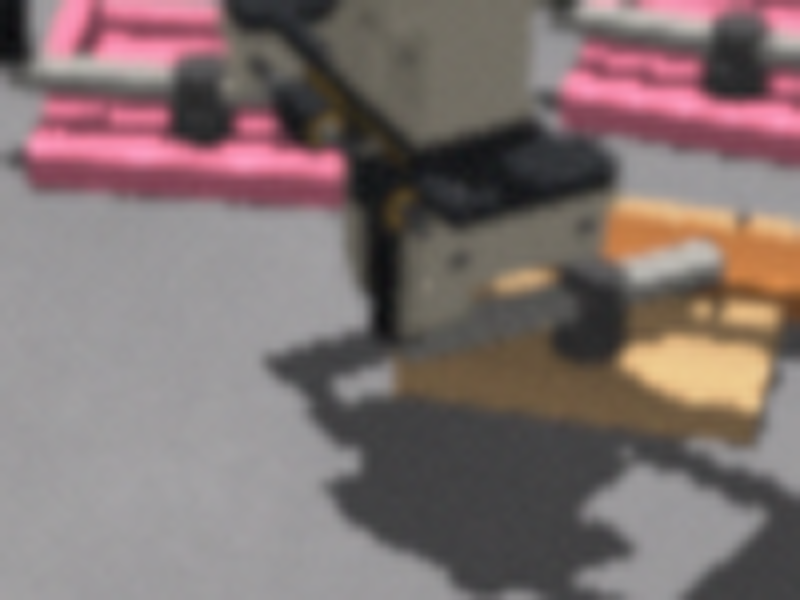

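The lever is turning with the cage. I'll carry on to the end stop.

```bash
python3 -m crank '[{"dx":0,"dy":-0.42,"dz":0.03,"spin":-0.05},{"dx":0,"dy":-1.04,"dz":0.1,"spin":-0.12},{"dx":0,"dy":-1.82,"dz":0.2,"spin":-0.208},{"dx":0,"dy":-2.58,"dz":0.4,"spin":-0.295},{"dx":0,"dy":-3.32,"dz":0.67,"spin":-0.382},{"dx":0,"dy":-4.03,"dz":1,"spin":-0.469},{"dx":0,"dy":-4.72,"dz":1.38,"spin":-0.557},{"dx":0,"dy":-5.36,"dz":1.82,"spin":-0.644},{"dx":0,"dy":-5.97,"dz":2.32,"spin":-0.731},{"dx":0,"dy":-6.2,"dz":2.55,"spin":-0.766},{"dx":0,"dy":-6.42,"dz":2.76,"spin":-0.8},{"dx":0,"dy":-6.42,"dz":2.76,"spin":-0.8}]'; python3 arc.py 92 93 94 95 96 97 98
```

```text
time: 21.75
tool_pos: [509.4, -117.4, 64.1]
tcp_rot: [1.559, 1.57, 0.003]
contact_force: [0.1, -0.1, 0.5]
grip_width: 30.4
pos [ 509.4 -117.4   64.1] r 89.6 phi 91.05 jaw yaw 0.85 F [ 0.1 -0.1  0.5] 30.369066512503593
92.0 dy -0.15 dz -0.04 spin -0.020
93.0 dy -0.31 dz -0.04 spin -0.037
94.0 dy -0.46 dz -0.03 spin -0.055
95.0 dy -0.62 dz -0.02 spin -0.072
96.0 dy -0.78 dz -0.01 spin -0.090
97.0 dy -0.93 dz 0.01 spin -0.107
98.0 dy -1.09 dz 0.03 spin -0.125
```

```bash
python3 -m crank '[{"dx":0,"dy":-0.15,"dz":0,"spin":-0.02},{"dx":0,"dy":-0.3,"dz":0,"spin":-0.037},{"dx":0,"dy":-0.45,"dz":0,"spin":-0.04},{"dx":0,"dy":-0.6,"dz":0,"spin":-0.04},{"dx":0,"dy":-0.6,"dz":0,"spin":-0.04}]'; python3 -m crank '[{"dx":0,"dy":-0.1,"dz":0,"spin":0},{"dx":0,"dy":-0.2,"dz":0,"spin":0},{"dx":0,"dy":-0.2,"dz":0,"spin":0}]'; python3 arc.py;python3 look.py end 50
```

```text
time: 22.17
tool_pos: [503.7, -117.4, 63.9]
tcp_rot: [1.401, 1.57, -0.115]
contact_force: [2.4, -0.3, -0.2]
grip_width: 30.7
time: 22.42
tool_pos: [503.5, -117.5, 64.0]
tcp_rot: [1.443, 1.566, -0.074]
contact_force: [9.4, 1.7, -5.0]
grip_width: 29.8
pos [ 503.5 -117.5   64. ] r 89.8 phi 94.8 jaw yaw 3.11 F [ 9.4  1.7 -5. ] 29.823609488713476
time 22.42
joint_positions [-0.38  0.52  1.76  0.    0.86 -0.43]
tool_pos [ 503.48 -117.49   63.99]
contact_force [ 9.38  1.66 -5.05]
grip_width 29.82
ty yaw 3.11 tilt [-1.0e+00  4.7e-03  6.0e-04]
top tcp px [282.6 216.6] crop origin 232 179
side tcp px [293.4 195.8] crop origin 243 158
```

View pics/end_side.png

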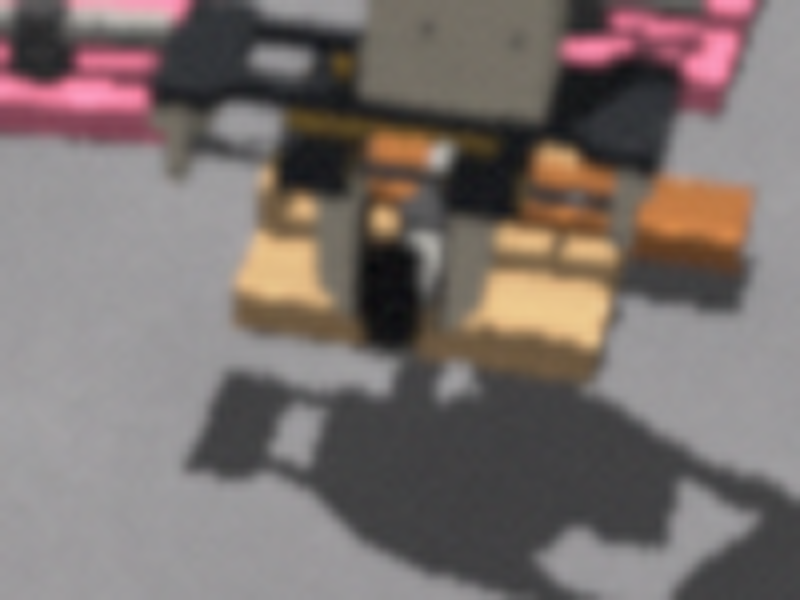

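```bash
python3 -m crank '[{"dx":0,"dy":0.2,"dz":0,"spin":0},{"dx":0,"dy":0.45,"dz":0,"spin":0},{"dx":0,"dy":0.45,"dz":0,"spin":0},{"dx":0,"dy":0.45,"dz":0,"spin":0}]' 40; python3 arc.py; python3 -m crank '[{"dx":-0.5,"dy":0,"dz":0,"spin":0},{"dx":-1.5,"dy":0,"dz":0,"spin":0},{"dx":-3,"dy":0,"dz":0,"spin":0},{"dx":-5,"dy":0,"dz":0,"spin":0},{"dx":-8,"dy":0,"dz":0,"spin":0},{"dx":-11,"dy":0,"dz":0,"spin":0},{"dx":-13,"dy":0,"dz":0,"spin":0},{"dx":-14,"dy":0,"dz":0,"spin":0},{"dx":-14,"dy":0,"dz":0,"spin":0}]'; python3 -m crank '[{"dx":0,"dy":0,"dz":1,"spin":0},{"dx":0,"dy":0,"dz":3,"spin":0},{"dx":0,"dy":0,"dz":6,"spin":0},{"dx":0,"dy":0,"dz":9,"spin":0},{"dx":0,"dy":0,"dz":12,"spin":0},{"dx":0,"dy":0,"dz":15,"spin":0},{"dx":0,"dy":0,"dz":18,"spin":0},{"dx":0,"dy":0,"dz":20,"spin":0},{"dx":0,"dy":0,"dz":20,"spin":0}]'; python3 to.py 0 0 0
```

```text
time: 22.85
tool_pos: [505.5, -117.1, 63.6]
tcp_rot: [-1.898, 1.57, 2.87]
contact_force: [-0.5, 0.3, -0.8]
grip_width: 36.6
pos [ 505.5 -117.1   63.6] r 90.0 phi 93.51 jaw yaw 3.15 F [-0.5  0.3 -0.8] 36.6131656782248
time: 23.6
tool_pos: [506.9, -117.6, 206.7]
tcp_rot: [1.152, 1.565, -0.364]
contact_force: [0.6, 0.1, -0.5]
grip_width: 36.4
time: 24.35
tool_pos: [515.5, -321.2, 200.8]
tcp_rot: [-1.905, 1.568, 2.859]
contact_force: [-0.8, -0.0, -0.8]
grip_width: 36.9
from [ 515.5 -321.2  200.8] yaw 2.93 shift cm [ 20.27 -49.77 -34.69] spin
```

```bash
python3 -m crank '[{"dx":0,"dy":0,"dz":-1,"spin":0},{"dx":0,"dy":0,"dz":-3,"spin":0},{"dx":0,"dy":0,"dz":-6,"spin":0},{"dx":0,"dy":0,"dz":-9,"spin":0},{"dx":0,"dy":0,"dz":-12,"spin":0},{"dx":0,"dy":0,"dz":-15,"spin":0},{"dx":0,"dy":0,"dz":-18,"spin":0},{"dx":0,"dy":0,"dz":-21,"spin":0},{"dx":0,"dy":0,"dz":-24,"spin":0},{"dx":0,"dy":0,"dz":-27,"spin":0},{"dx":0,"dy":0,"dz":-30,"spin":0},{"dx":0,"dy":0,"dz":-31,"spin":0},{"dx":0,"dy":0,"dz":-31,"spin":0},{"dx":0,"dy":0,"dz":-31,"spin":0}]'; python3 blk.py 36 305 165 350 270; python3 - <<'E'
from h import *
t=capture("top");s=capture("side")
cv2.imwrite("pics/f_top.png",t["frame"]);cv2.imwrite("pics/f_side.png",s["frame"])
crop(t,275,165,375,265,6,"pics/f_jig.png"); crop(s,165,235,285,330,6,"pics/f_chute.png")
E
```

```text
time: 25.52
tool_pos: [499.2, -6.7, 203.5]
tcp_rot: [-1.34, 1.57, -2.853]
contact_force: [-0.2, 0.7, -0.5]
grip_width: 36.5
X range -108.8 80.0 79.2
68 -21.7 23.5 mid 0.9
53 -21.7 22.4 mid 0.3
38 -21.8 23.1 mid 0.7
23 -21.7 23.1 mid 0.7
8 -21.6 22.3 mid 0.4
-7 -21.5 23.0 mid 0.8
tcp in J 14.7 259.5
```

View pics/f_jig.png

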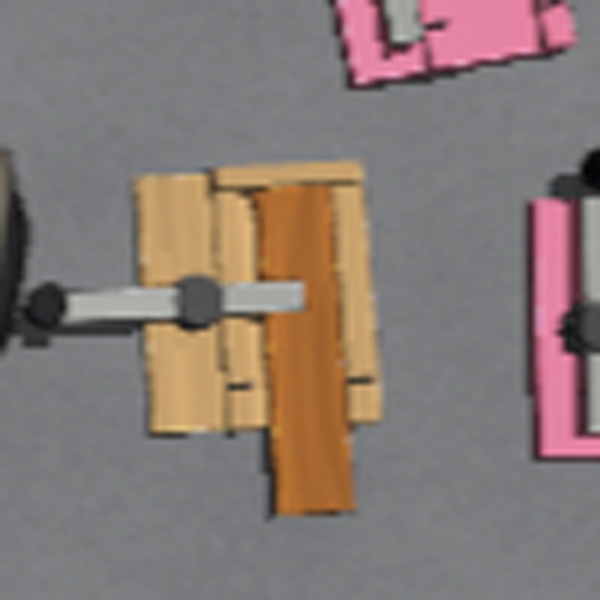

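View pics/f_chute.png

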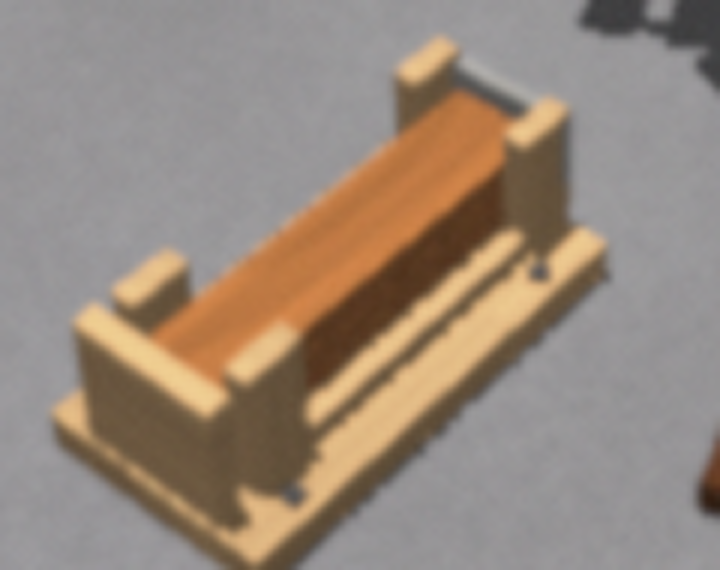

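View pics/f_top.png

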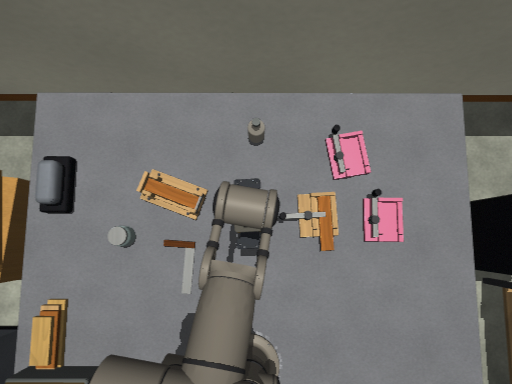

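View pics/f_side.png

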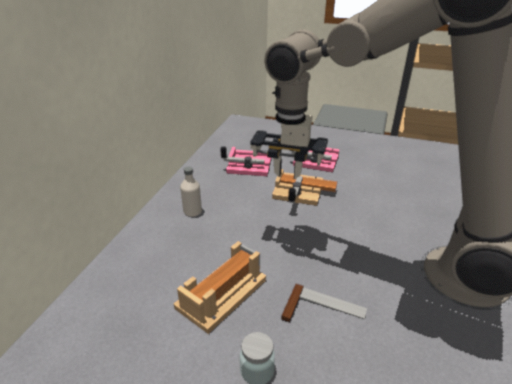

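```bash
python3 - <<'E'
from h import *
t=capture("top");S=8;b=(278,205,332,226)
im=cv2.resize(t["frame"][b[1]:b[3],b[0]:b[2]],None,fx=S,fy=S,interpolation=cv2.INTER_CUBIC)
hs=cv2.cvtColor(im,cv2.COLOR_BGR2HSV);m=((hs[...,1]<50)&(hs[...,2]>150)).astype(np.uint8)*255
C2=[]
for c in cv2.findContours(m,cv2.RETR_EXTERNAL,cv2.CHAIN_APPROX_NONE)[0]:
    if cv2.contourArea(c)<1500: continue
    W=np.array([onz(t,(p+.5)/S-.5+[b[0],b[1]],52)[:2] for p in c[:,0]],np.float32);r=cv2.minAreaRect(W);print(r);C2.append(r[0])
d=np.array(max(C2,key=lambda v:v[1]))-np.array(min(C2,key=lambda v:v[1]));a=np.degrees(np.arctan2(d[1],d[0]));print("bar yaw",a,"lever",np.radians(a-3.2))
E
```

```text
((509.957275390625, -160.8514404296875), (16.94751739501953, 60.86774444580078), 1.5551403760910034)
((513.4043579101562, -242.16412353515625), (16.228166580200195, 44.843685150146484), 0.9431575536727905)
bar yaw 92.4274822189103 lever 1.5573133479846806
```

```bash
python3 -c "
from plant import bot; print(bot.close_job())"
```

```text
the job is handed in; nothing more can be done
None
```

I drew the bottom blank out of the mouth, turned it and set it down in the tan jig's channel. I then pushed it home, released it, and swung the lever to its stop with the fingers caged round the knob. The job was handed in at about 26 s on the robot's clock; handing in gives no verdict.

**Last checks:**
- **Blank:** it lies flat with its end at jig x 80.0 mm, where the stop face is, and within about 1 mm of my measured centre line. I felt about 12 N at the stop, and it did not move when I released it or swung the lever.
- **Lever:** I measured about 1.56 rad in the top view and felt about 9 N against its stop. The toe lies over the blank.
- **Upper blanks:** by eye in the side view, all three lie flat in the chute, one place lower. I did not measure their heights.
- **Bystanders and gripper:** the glue bottle, jar and square look unmoved. The gripper is clear of everything, about 200 mm up.

**Disagreements:**
- The two cameras differed from each other, and from the arm, by about 2 to 5 mm. I relied on measurements relative to each other in the top view.
- The lever bar suggested the channel centre might be up to about 3 mm off my estimate, which is still within the 9 mm limit.
- One withdrawal move went the wrong way sideways. It was at 200 mm height and touched nothing.

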